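# Reload the blank feeder of a dental mill

### The job

Reload the mill's feeder: take every spent carrier out of the sockets and put it in the scrap tray, and set every fresh carrier fully down into a socket of its own, turned so that its flat matches the socket's flat. Once all are loaded, fit the crank fully onto the square shaft and wind it clockwise for its two full turns until the carriage is home against its stop; leave the crank on the shaft, the carriers seated, and the jar and cup alone.

Things in the scene. Friction and masses are not known exactly. Their poses are not given: they have to be found in the camera images.
- fresh0: fresh carrier (2 or 3 of 3 are present), upright on the table at the robot's left: aluminium foot with a white ceramic block. Foot: 14 mm thick D, a 67 mm disc cut by one flat 25.5 mm from the axis, lower rim bevelled. Origin at the centre of its underside, z up, x points to the flat. Block 40 mm along x, 24 mm along y, centred, z 14 to 50 mm: grip it across the 24 mm. 0.11 to 0.22 kg.
- fresh1: fresh carrier (2 or 3 of 3 are present), upright on the table at the robot's left: aluminium foot with a white ceramic block. Foot: 14 mm thick D, a 67 mm disc cut by one flat 25.5 mm from the axis, lower rim bevelled. Origin at the centre of its underside, z up, x points to the flat. Block 40 mm along x, 24 mm along y, centred, z 14 to 50 mm: grip it across the 24 mm. 0.11 to 0.22 kg.
- fresh2: fresh carrier (2 or 3 of 3 are present), upright on the table at the robot's left: aluminium foot with a white ceramic block. Foot: 14 mm thick D, a 67 mm disc cut by one flat 25.5 mm from the axis, lower rim bevelled. Origin at the centre of its underside, z up, x points to the flat. Block 40 mm along x, 24 mm along y, centred, z 14 to 50 mm: grip it across the 24 mm. 0.11 to 0.22 kg.
- spent0: spent carrier (1 or 2 of 3 are present), seated in socket 0 at the start: aluminium foot with a slim milled white stub. Foot: 14 mm thick D, a 67 mm disc cut by one flat 25.5 mm from the axis, lower rim bevelled. Origin at the centre of its underside, z up, x points to the flat. Stub 20 mm along x, 14 mm along y, centred, z 14 to 50 mm: grip across the 14 mm; low step at +x to z 26 mm. 0.13 kg.
- spent1: spent carrier (1 or 2 of 3 are present), seated in socket 1 at the start: aluminium foot with a slim milled white stub. Foot: 14 mm thick D, a 67 mm disc cut by one flat 25.5 mm from the axis, lower rim bevelled. Origin at the centre of its underside, z up, x points to the flat. Stub 20 mm along x, 14 mm along y, centred, z 14 to 50 mm: grip across the 14 mm; low step at +x to z 26 mm. 0.13 kg.
- spent2: spent carrier (1 or 2 of 3 are present), seated in socket 2 at the start: aluminium foot with a slim milled white stub. Foot: 14 mm thick D, a 67 mm disc cut by one flat 25.5 mm from the axis, lower rim bevelled. Origin at the centre of its underside, z up, x points to the flat. Stub 20 mm along x, 14 mm along y, centred, z 14 to 50 mm: grip across the 14 mm; low step at +x to z 26 mm. 0.13 kg.
- socket0: D-shaped socket 0 of 0 to 2 on the carriage, nearest the gear housing: steel collar 12 mm high, 88 mm from the next. Origin on its axis at its floor, 30 mm above the table; x points to its flat (each socket's points another way). Inside 70 mm across, flat 27 mm from the axis: 1.5 mm play; a carrier goes down only with both x axes alike, and seated its origin is here.
- socket1: D-shaped socket 1 of 0 to 2 on the carriage, the middle one: steel collar 12 mm high, 88 mm from the next. Origin on its axis at its floor, 30 mm above the table; x points to its flat (each socket's points another way). Inside 70 mm across, flat 27 mm from the axis: 1.5 mm play; a carrier goes down only with both x axes alike, and seated its origin is here.
- socket2: D-shaped socket 2 of 0 to 2 on the carriage, farthest from the gear housing: steel collar 12 mm high, 88 mm from the next. Origin on its axis at its floor, 30 mm above the table; x points to its flat (each socket's points another way). Inside 70 mm across, flat 27 mm from the axis: 1.5 mm play; a carrier goes down only with both x axes alike, and seated its origin is here.
- feeder: blank feeder, fixed: grey bed 180 mm (x) by 290 mm (y) under the carriage with its row of sockets along y; stop plate 42 mm high along the +x edge; grey gear housing 70 mm square, 45 mm high, centred at y = -215 mm, with the square shaft on top. Origin at the centre of the bed's underside, x away from the robot, z up.
- carriage (a joint): how far the carriage has slid towards the stop plate (feeder +x), m: 0 at the loading position, 0.05 home against the stop. It moves 25 mm per full turn of the shaft, only by turning the shaft, and stays where it is left.
- shaft (a joint): angle turned by the square shaft, rad, 0 at the start, growing clockwise seen from above, stop at 12.57 (two full turns: carriage home). Needs about 0.1 to 0.2 N m.
- shaft_foot (a point): on the vertical axis of the square shaft, where it leaves the top of the gear housing, 45 mm above the table. The shaft is 24 mm square, 25 mm tall, its upper 7 mm tapering to 15 mm; its sides are parallel to the feeder's x and y while shaft is 0.
- crank: loose steel crank, 0.45 kg, standing on its hub on the table. Origin at the centre of the hub's underside, z up, x along the arm to the handle. Hub 39 mm square, 26 mm high; in it a 27 mm square socket, 26 mm deep, open below, sides along x and y: drops over the shaft in any of 4 positions until the hub rests on the housing; 7 degrees of play. Arm z 26 to 34 mm, 26 mm wide, x -15 to 81 mm.
- crank_boss (a point): middle of the crank's boss above its hub (crank z 46 mm), to carry it by: 30 mm along crank x, 26 mm along y (grip across this), z 34 to 58 mm.
- crank_handle (a point): on the axis of the crank's upright black round handle (crank x 68 mm), at a good height to grip (crank z 60 mm): 22 mm thick, z 34 to 88 mm; it spins freely on its own axis, so it can be held while it is led round.
- tray: grey scrap tray, fixed to the table, open above, 115 mm (x) by 185 mm (y), 32 mm high, walls and floor 4 mm. Origin at the centre of its underside.
- jar: bystander: closed jar, 56 mm across, 85 mm high, origin at its underside
- cup: bystander: open blue cup, 68 mm across, 60 mm high, origin at its underside
Mind the look-alikes: they are no part of the job. Leave any turquoise or yellow look-alike of the fresh0 alone.

How it is judged:
By the outcome, as a careful person would: the job done as asked, in the order asked, and still so for the second after the job is handed in, with the robot touching nothing.
Of fresh0, fresh1, fresh2 only 2 to 3 are there at a start; the rules pass over those that are not, and their reading is None.
Of spent0, spent1, spent2 only 1 to 2 are there at a start; the rules pass over those that are not, and their reading is None.
At some moment in a run one of fresh0, fresh1, fresh2 may be knocked a few centimetres aside while the robot is not near it.
It also fails if it takes over 210 s, if anything falls off the work surface, if the arm or the gripper's body presses on something with over 40 N, if the wrist force passes 120 N, or if a joint passes its speed limit or range.

### The arm

A 6-joint arm with a two-finger parallel gripper is mounted at the origin on the work surface. World frame = base frame: x ahead of the robot, y to its left, z up, the work surface at z = 0. Lengths are in m, angles in rad, forces in N, time in s.
With the tool pointing down it reaches from about 0.25 to 0.725 m from the base axis. Payload 4 kg.
Tool frame: the origin (TCP) lies midway between the tips of the shut fingers; the grasp point (between the pads) lies 19 mm behind it; z points along the fingers, y is the direction in which the jaws open and shut (so a half turn about z gives the same grasp; the last joint's range is limited). The gripper opens to 85 mm and grips with 20 to 120 N. Pads are 22 mm wide; open, the fingers measure 114 mm over their backs; the gripper's body (76 mm by 85 mm) begins 54 mm behind the grasp point. The pads swing forward as they close: fully open they stand 13 mm farther back than shut.
Start: joints at [1.3, 0.241, 0.005, 1.335, 0, 1.571], TCP at [0.134, 0.482, 0.207] pointing down, gripper open.
Joint ranges: [-2.72, 2.72], [-1.05, 1.87], [-1.09, 1.28], [-1.99, 2.15], [-1.42, 1.44], [-3.14, 3.14]. Speed limits (rad/s): [2.79, 2.79, 3.14, 3.14, 3.14, 3.14].

### API

Orientations are given as a unit quaternion [x, y, z, w].
In Python, from workcell import get_obs, camera, camera_model, job_done, masks_of gives the robot as it stands.
- The arm moves only by the tool jog_arm, never from a script. Its argument "deltas" is a list that holds one entry, the list of rows, each a list of 7 numbers: the shift along the tool's x, y, z in mm, then the turn, a rotation vector about the tool's x, y, z in degrees, then the finger opening in mm, from 0 to 85.4. A call has 1 to 5 rows; each row shifts and turns the pose as measured when the row begins, along the tool's axes as they then stand; what a row does not reach is not made up. A row lasts 1/10 s, in which the tool goes at most 50 mm and 8.59 degrees, less where a joint would pass 70% of its speed; a pose out of reach is approached as far as the arm can. A call with a gripper value outside its range is refused whole. The fingers move at their own pace and stop on an object; the grip force is fixed at half the most. Time passes only in rows, so rows that do not move let the fingers close. It gives the time, the measured TCP pose, the force and the opening at its end, in the units of the state.
- get_obs(): the state, without advancing time (a new reading comes with each control period).
- camera(name): name is "side" or "top"; returns the picture (384x512x3 uint8, red, green, blue); there is no depth.
- camera_model(name): a dict with "fovy" (degrees; the focal length in pixels is half the picture's height over the tangent of half this angle, whatever the lens; pixels are square), "cx", "cy" (the principal point, pixels), "pose" (4x4, takes a point from camera to world coordinates). Camera axes: x right, y down, z forward; pixel columns grow to the right and rows downward; lengths in m; the calibration is good to about 2 mm. A picture is of the moment at which its call begins. camera_model takes no time and is no camera call.
- job_done(): hands the job in, once; it reports no verdict.
Trained networks look in the newest picture that a camera, given by its name, has taken for a name from the list of things; names that differ only in an ending like _2 or _b are one class to them, and where a whole thing is asked for, a point or a joint stands for the part that bears it (a point fixed in the world has none). Each returns a list of dicts, best first, with "conf" (0 to 1); they miss things now and then, are a little off and sometimes report something else, mostly with a low value. They report only what shows in the picture. A call takes as long as a camera call. They do not tell look-alikes from the thing itself.
- masks_of(target, camera): "pixels" (384x512 bool, what is visible of it) and "at" ([column, row] in pixels, amid what is visible of it).
The state is a dict: "clock": time; "joint_pos": joint angles; "joint_vel": joint speeds; "tau": joint torques, N m; "eef_pos": TCP position; "tool_rot": TCP orientation; "ft_force": force on the tool from outside, world axes, zero at the start; "ft_torque": the same for the moment, N m; "grip_width": finger opening in m.
Only numpy, scipy, OpenCV 4.12 (cv2) and the standard library are available. Lean on these libraries where they do the work, as an engineer would, in place of code of your own. Each camera call takes 0.05 s, during which the arm holds its last target. There are 200 camera calls.

## Working session

There is one attempt and no reset: what is moved stays moved. The work goes in short steps, Python scripts to look and compute and a tool call to move; the robot and the scene stay as the last step left them, time stands still between calls to the robot, and variables do not carry over. Pictures are saved under pics/ and viewed, about 12 in all and at most 16, crops included, and the job is handed in when it is done.

Besides the shell and the picture viewer there is one more tool, called after ">>>" as name(argument=value, ...) on one line, values as JSON. jog_arm: Moves the arm, as the interface text tells. Its arguments: {"type":"object","properties":{"deltas":{"type":"array"}},"required":["deltas"]}

```bash
ls; mkdir -p pics; python3 - <<'E'
from workcell import *
import cv2,numpy as np
np.set_printoptions(precision=4,suppress=True)
o=get_obs();print({k:np.round(v,3) for k,v in o.items()})
for n in("side","top"):
    im=camera(n);cv2.imwrite(f"pics/{n}0.png",im[...,::-1]);print(n,camera_model(n))
E
```

```text
pics
{'clock': np.float64(0.0), 'joint_pos': array([1.3  , 0.241, 0.004, 1.335, 0.   , 1.571]), 'joint_vel': array([ 0.001, -0.002, -0.   , -0.001, -0.   ,  0.001]), 'tau': array([ -0.001, -37.232,  25.241,   0.017,  -0.   ,  -0.   ]), 'eef_pos': array([0.134, 0.481, 0.206]), 'tool_rot': array([ 0.135,  0.991, -0.001, -0.   ]), 'ft_force': array([-0.438, -0.823,  0.067]), 'ft_torque': array([-0.046, -0.004, -0.031]), 'grip_width': np.float64(0.085)}
side {'fovy': 46.07503765885419, 'cx': 255.0714228096687, 'cy': 189.77475323627178, 'pose': array([[ 0.9793, -0.145 ,  0.1411,  0.3609],
       [-0.2013, -0.6303,  0.7498, -0.9827],
       [-0.0198, -0.7627, -0.6465,  0.9434],
       [ 0.    ,  0.    ,  0.    ,  1.    ]])}
top {'fovy': 44.6706528117697, 'cx': 250.0034426038669, 'cy': 183.67194596145436, 'pose': array([[-0.0191, -0.9894,  0.1442,  0.3738],
       [-0.9996,  0.0158, -0.0246,  0.0488],
       [ 0.022 , -0.1446, -0.9892,  1.2545],
       [ 0.    ,  0.    ,  0.    ,  1.    ]])}
```

View pics/top0.png

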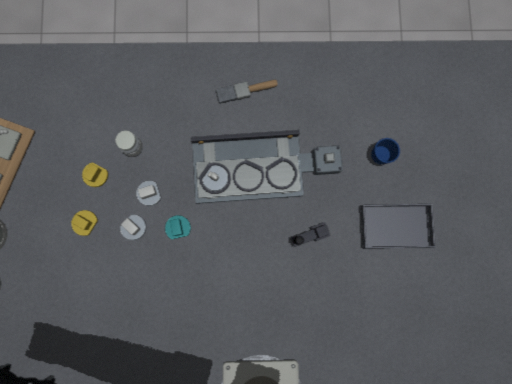

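View pics/side0.png

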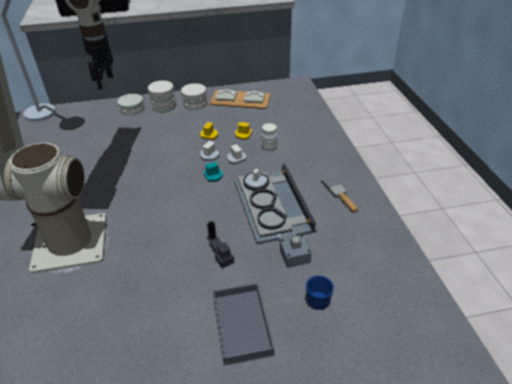

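```bash
cat > h.py <<'E'
from workcell import *
import cv2,numpy as np
from scipy.spatial.transform import Rotation as R
from scipy.optimize import minimize
np.set_printoptions(precision=4,suppress=True)
M={n:camera_model(n) for n in("side","top")}
def proj(n,P):
    m=M[n];f=192/np.tan(np.radians(m["fovy"]/2));T=np.linalg.inv(m["pose"])
    q=np.atleast_2d(P)@T[:3,:3].T+T[:3,3]
    return np.c_[f*q[:,0]/q[:,2]+m["cx"],f*q[:,1]/q[:,2]+m["cy"]]
def ray(n,uv):
    m=M[n];f=192/np.tan(np.radians(m["fovy"]/2))
    d=m["pose"][:3,:3]@np.array([(uv[0]-m["cx"])/f,(uv[1]-m["cy"])/f,1])
    return m["pose"][:3,3],d/np.linalg.norm(d)
def onz(n,uv,z):
    c,d=ray(n,uv);return c+d*(z-c[2])/d[2]
def tri(a,b):
    A=[];B=[]
    for n,uv in(("side",a),("top",b)):
        c,d=ray(n,uv);P=np.eye(3)-np.outer(d,d);A.append(P);B.append(P@c)
    x=np.linalg.lstsq(np.vstack(A),np.hstack(B),rcond=None)[0]
    return x
E
python3 - <<'E'
from h import *
import pickle
out={};ims={n:camera(n) for n in M}
for t in["fresh0","spent0","socket0","feeder","carriage","shaft","crank","tray","jar","cup"]:
    for n in M:
        r=masks_of(t,n);out[t,n]=r
        print(t,n,[(round(d["conf"],2),np.round(d["at"],1).tolist(),int(d["pixels"].sum())) for d in r])
pickle.dump((ims,out),open("m0.pkl","wb"));print(get_obs()["clock"])
E
```

```text
fresh0 side [(0.82, [208.4, 158.3], 251), (0.72, [235.1, 156.2], 255), (0.68, [214.3, 172.8], 244), (0.53, [243.1, 128.3], 249), (0.48, [207.3, 134.5], 219)]
fresh0 top [(0.89, [149.6, 193.2], 449), (0.86, [128.9, 227.9], 537), (0.71, [178.3, 224.9], 452), (0.56, [93.4, 176.3], 490), (0.56, [83.7, 220.8], 523)]
spent0 side [(0.79, [253.3, 175.4], 251), (0.64, [277.4, 213.8], 323), (0.35, [268.6, 133.7], 390), (0.24, [252.4, 188.1], 110)]
spent0 top [(0.71, [216.9, 178.3], 480)]
socket0 side [(0.58, [272.1, 227.3], 295), (0.53, [261.8, 186.7], 53)]
socket0 top [(0.74, [281.6, 163.6], 184), (0.71, [248.5, 164.1], 183), (0.69, [207.9, 171.9], 205)]
feeder side [(0.6, [281.1, 213.5], 4614), (0.47, [220.8, 246.5], 578)]
feeder top [(0.6, [256.8, 161.7], 7744)]
carriage side [(0.82, [268.2, 205.3], 1750)]
carriage top [(0.77, [251.8, 175.2], 3158), (0.37, [217.4, 177.5], 464)]
shaft side []
shaft top [(0.49, [326.6, 157.9], 99)]
crank side [(0.86, [221.3, 249.4], 594)]
crank top [(0.73, [312.6, 233.6], 412)]
tray side [(0.67, [243.4, 322.9], 3738)]
tray top [(0.85, [399.9, 225.1], 3187), (0.74, [332.3, 153.8], 78)]
jar side [(0.78, [268.2, 133.8], 386)]
jar top [(0.56, [125.4, 142.7], 478)]
cup side [(0.59, [322.1, 294.0], 737)]
cup top [(0.65, [386.7, 152.2], 587), (0.23, [310.8, 232.2], 470)]
1.2
```

```bash
python3 - <<'E'
import pickle,cv2,numpy as np
ims,_=pickle.load(open("m0.pkl","rb"))
t,s=ims["top"][...,::-1],ims["side"][...,::-1]
c=lambda im,x,y,w,h,k:cv2.resize(im[y:y+h,x:x+w],None,fx=k,fy=k,interpolation=cv2.INTER_CUBIC)
a=c(t,185,125,160,130,5);cv2.imwrite("pics/c1.png",np.clip(a*1.5,0,255))
b=np.hstack([c(t,110,170,90,80,4.4),c(s,190,110,90,80,4.4)]);d=c(s,200,155,120,50,6.6)
b=np.vstack([b,cv2.resize(d,(b.shape[1],240))]);print(b.shape);cv2.imwrite("pics/c2.png",b)
E
```

```text
(592, 792, 3)[ WARN:0@0.028] global loadsave.cpp:1063 imwrite_ Unsupported depth image for selected encoder is fallbacked to CV_8U.
```

View pics/c1.png

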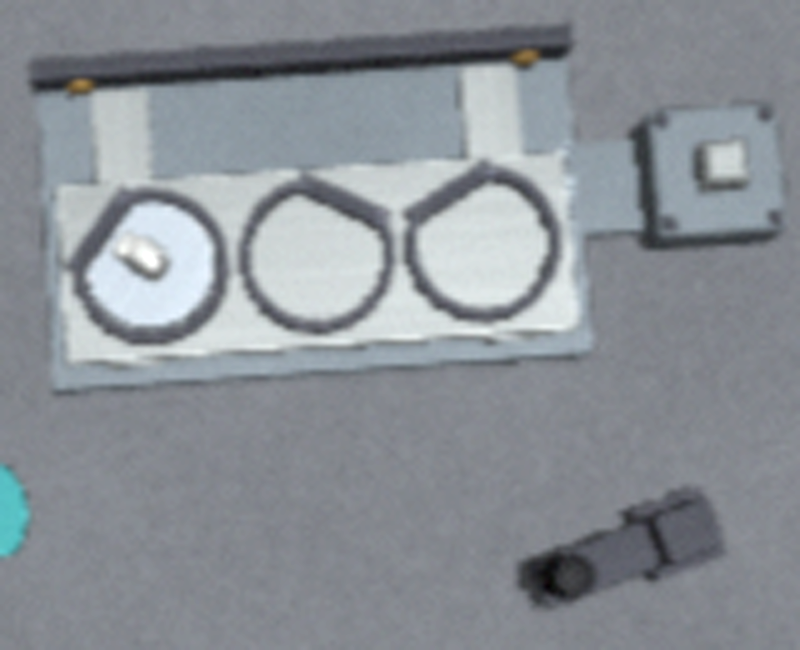

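View pics/c2.png

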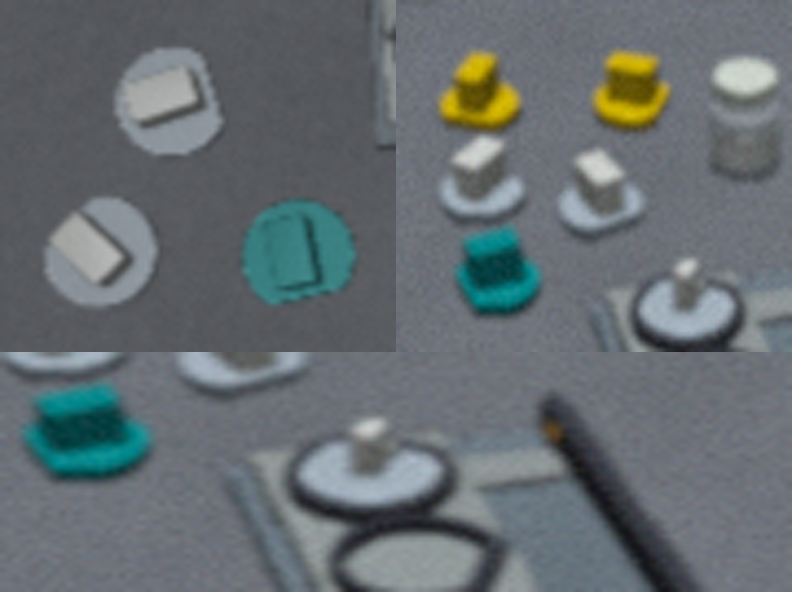

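```bash
cat >> h.py <<'E'
S=4
def D(r,f,z,n=60):
    a=np.arccos(min(1,f/r));t=np.linspace(a,2*np.pi-a,n);return np.c_[r*np.cos(t),r*np.sin(t),np.full(n,z)]
def box(x0,x1,y0,y1,z0,z1):
    return np.array([[x,y,z] for x in(x0,x1) for y in(y0,y1) for z in(z0,z1)],float)
def top(b): return b[b[:,2]>b[:,2].max()-1e-6]
def T(P,x,y,z,yaw):
    c,s=np.cos(yaw),np.sin(yaw);return P@np.array([[c,s,0],[-s,c,0],[0,0,1]])+[x,y,z]
def fill(lab,n,P,roi,v):
    q=(proj(n,P)-roi[:2]+.5)*S-.5
    cv2.fillConvexPoly(lab,np.round(cv2.convexHull(q.astype(np.float32))*16).astype(np.int32),v,shift=4)
def resid(im,lab,roi,k):
    x,y,w,h=roi;I=im[y:y+h,x:x+w].reshape(-1,3).astype(float)
    A=np.stack([cv2.resize(cv2.GaussianBlur((lab==i).astype(np.float32),(0,0),.6*S),(w,h),interpolation=cv2.INTER_AREA).ravel() for i in range(k)],1)
    c=None;W=np.ones(len(I))
    for _ in range(3):
        G=A*W[:,None];c=np.linalg.solve(G.T@A+1e-3*np.eye(k),G.T@I)
        e=np.linalg.norm(I-A@c,axis=1);W=1/np.sqrt(1+(e/15)**2)
    return np.mean(np.sqrt(1+(e/15)**2)-1)
def carrier(lab,n,roi,p,kind="fresh"):
    f=np.vstack([D(.032,.024,0),D(.0335,.0255,.003),D(.0335,.0255,.014)])
    b=box(-.02,.02,-.012,.012,.014,.05) if kind=="fresh" else box(-.01,.01,-.007,.007,.014,.05)
    fill(lab,n,T(f,*p),roi,1);fill(lab,n,T(D(.0335,.0255,.014),*p),roi,2)
    fill(lab,n,T(b,*p),roi,3);fill(lab,n,T(top(b),*p),roi,4)
    return 5
def roi_of(n,P,m=8):
    q=proj(n,P);a=np.floor(q.min(0)-m).astype(int);b=np.ceil(q.max(0)+m).astype(int);return (*a,*(b-a))
def fit(draw,ims,P,starts,steps,cams=("side","top")):
    rois={n:roi_of(n,P) for n in cams}
    def cost(p):
        s=0
        for n in cams:
            r=rois[n];lab=np.zeros((r[3]*S,r[2]*S),np.uint8);k=draw(lab,n,r,p);s+=resid(ims[n],lab,r,k)
        return s
    best=None
    for s in starts:
        s=np.array(s,float);sim=np.vstack([s,s+np.diag(steps)])
        o=minimize(cost,s,method="Nelder-Mead",options=dict(initial_simplex=sim,xatol=1e-4,fatol=1e-5,maxiter=250))
        if best is None or o.fun<best.fun:best=o
    return best.x,best.fun
def fit_carrier(ims,x,y,z=0.,freez=False,yaws=None,kind="fresh",cams=("side","top")):
    P=np.array([x,y,z])+box(-.035,.035,-.035,.035,0,.05)
    yaws=np.radians(range(0,360,30)) if yaws is None else yaws
    g=(lambda p:(p[0],p[1],p[3],p[2])) if freez else (lambda p:(p[0],p[1],z,p[2]))
    st=[[x,y,a]+([z] if freez else []) for a in yaws]
    return fit(lambda l,n,r,p:carrier(l,n,r,g(p),kind),ims,P,st,[.004,.004,.2]+([.004] if freez else []),cams)
E
python3 - <<'E'
from h import *
import pickle
ims,o=pickle.load(open("m0.pkl","rb"))
for a,b in(((208.4,158.3),(128.9,227.9)),((235.1,156.2),(149.6,193.2))):
    X=tri(a,b);print("tri",X)
    p,c=fit_carrier(ims,X[0],X[1]);print("fit",p[:2],np.degrees(p[2]),c)
    p2,c=fit_carrier(ims,p[0],p[1],0,True,[p[2]]);print(" freez",p2,c)
    for n in M:
        p3,c=fit_carrier(ims,p[0],p[1],0,False,[p[2]],cams=(n,));print(" ",n,p3,c)
for t,u in(("crank",((221.3,249.4),(312.6,233.6))),("tray",((243.4,322.9),(399.9,225.1))),("spent",((253.3,175.4),(216.9,178.3)))):
    print(t,tri(*u))
for uv in((281.6,163.6),(248.5,164.1),(207.9,171.9)): print("flatmid",onz("top",uv,.042))
for uv in((329,157),): print("shaft",onz("top",uv,.07))
E
```

```text
tri [ 0.4433  0.3474 -0.0221]
fit [0.4454 0.3308] 47.07710560130847 1.31211965719773
 freez [0.4452 0.3304 0.8083 0.0007] 1.4093748276967288
  side [0.4463 0.3315 0.805 ] 1.2628332033950187
  top [0.4448 0.3305 0.8048] 0.13558561828319962
tri [0.5323 0.2854 0.0165]
fit [0.5354 0.2891] 287.77274706599286 1.0571463970589785
 freez [0.5354 0.2891 5.0226 0.    ] 1.081209196744981
  side [0.5361 0.2893 5.0011] 0.9892091144018985
  top [0.5353 0.289  5.0182] 0.08411973299966893
crank [ 0.4193 -0.1436  0.0254]
tray [ 0.4374 -0.3783  0.0186]
spent [0.5616 0.1041 0.0661]
flatmid [ 0.6028 -0.0659  0.042 ]
flatmid [0.6028 0.0216 0.042 ]
flatmid [0.5835 0.1287 0.042 ]
shaft [ 0.6131 -0.1869  0.07  ]
```

```bash
cat > fits.py <<'E'
from h import *
def inter(lab,n,roi,A,B,v):
    m1=np.zeros_like(lab);m2=m1.copy();fill(m1,n,A,roi,1);fill(m2,n,B,roi,1);lab[(m1&m2)>0]=v
def socket(lab,n,roi,x,y,yaw,t=.004):
    o=np.vstack([D(.035+t,.027+t,.0),D(.035+t,.027+t,.012)])
    fill(lab,n,T(o,x,y,.03,yaw),roi,1)
    inter(lab,n,roi,T(D(.035,.027,0),x,y,.03,yaw),T(D(.035,.027,.012),x,y,.03,yaw),2);return 3
def row(p,used=(0,1)):  # x,y of socket1, row yaw, flat yaws
    x,y,th=p[:3];return [(x+np.sin(th)*.088*k,y-np.cos(th)*.088*k) for k in(1,0,-1)]
def house(lab,n,roi,p):
    x,y,th=p;b=box(-.035,.035,-.035,.035,0,.045)
    fill(lab,n,T(b,x,y,0,th),roi,1);fill(lab,n,T(top(b),x,y,0,th),roi,2)
    s=np.vstack([box(-.012,.012,-.012,.012,.045,.063),box(-.0075,.0075,-.0075,.0075,.063,.07)])
    fill(lab,n,T(s,x,y,0,th),roi,3);fill(lab,n,T(top(s),x,y,0,th),roi,4);return 5
def crank(lab,n,roi,p):
    x,y,th=p[:3];z=p[3] if len(p)>3 else 0
    for i,b in enumerate([box(-.0195,.0195,-.0195,.0195,0,.026),box(-.015,.081,-.013,.013,.026,.034),
        box(-.015,.015,-.013,.013,.034,.058),np.vstack([T(D(.011,.011,.034),.068,0,0,0),T(D(.011,.011,.088),.068,0,0,0)])]):
        fill(lab,n,T(b,x,y,z,th),roi,1 if i<3 else 2)
    return 3
E
python3 - <<'E'
from fits import *
import pickle
ims,o=pickle.load(open("m0.pkl","rb"))
c=[onz("top",u,.036) for u in((281.4,174.6),(248.2,176),(215,178))];print(np.array(c))
for cams in(("top",),("side",),("side","top")):
  for i,ys in((0,(20,40,60,80)),(1,(-50,-30,-10))):
    x,y=c[i][:2];P=np.array([x,y,.03])+box(-.03,.03,-.03,.03,0,.012)
    p,f=fit(lambda l,n,r,p:socket(l,n,r,*p),ims,P,[[x,y,np.radians(a),.005] for a in ys],[.003,.003,.1,.001],cams)
    print(cams,i,p[:2],np.degrees(p[2]),p[3],f)
  x,y=c[2][:2]
  p,f=fit_carrier(ims,x,y,.03,False,np.radians([20,40,60,80]),"spent",cams);print(" spent",p[:2],np.degrees(p[2]),f)
  x,y=.605,-.187;P=np.array([x,y,0])+box(-.04,.04,-.04,.04,0,.07)
  p,f=fit(lambda l,n,r,p:house(l,n,r,p),ims,P,[[x,y,a] for a in(-.1,.05,.15)],[.003,.003,.05],cams);print(" house",p[:2],np.degrees(p[2]),f)
  x,y=.42,-.16;P=np.array([x,y,0])+box(-.05,.05,-.06,.06,0,.08)
  p,f=fit(lambda l,n,r,p:crank(l,n,r,p),ims,P,[[.43,-.165,np.radians(a)] for a in(80,100,120)],[.004,.004,.1],cams);print(" crank",p[:2],np.degrees(p[2]),f)
x,y=.437,-.378
def tray(l,n,r,p):
    b=box(-.0575,.0575,-.0925,.0925,0,.032);fill(l,n,T(b,p[0],p[1],0,p[2]),r,1)
    i=lambda z:T(box(-.0535,.0535,-.0885,.0885,z,z),p[0],p[1],0,p[2]);inter(l,n,r,i(.004),i(.032),2);return 3
P=np.array([x,y,0])+box(-.07,.07,-.1,.1,0,.03)
print("tray",fit(tray,ims,P,[[x,y,0]],[.005,.005,.05]))
E
```

```text
[[ 0.5744 -0.0651  0.036 ]
 [ 0.572   0.0229  0.036 ]
 [ 0.568   0.1105  0.036 ]]
('top',) 0 [ 0.5777 -0.0635] 28.410618959238366 0.005416554802607021 0.8151892883289784
('top',) 1 [0.5726 0.0238] -25.96090856195525 0.005457726193869326 0.871590064225413
 spent [0.5668 0.1104] 57.58555670932656 1.2961086201045724
 house [ 0.6153 -0.1899] 3.3071100022132294 0.24909413983675405
 crank [ 0.4237 -0.1599] 108.80775334041215 0.09405277350806233
('side',) 0 [ 0.579 -0.064] 28.547162045738368 0.004435246633192252 1.3878803088778537
('side',) 1 [0.5748 0.0233] -25.203109122492837 0.006095331613884975 1.8199679257579398
 spent [0.5688 0.1076] 63.328475486379254 1.1310652211848424
 house [ 0.616  -0.1888] 2.578347136771256 1.073086637255221
 crank [ 0.424  -0.1658] 109.18061661815089 0.29186606688508987
('side', 'top') 0 [ 0.5779 -0.0635] 30.776312676756767 0.005361902358672557 2.2382950905355523
('side', 'top') 1 [0.5732 0.0237] -26.799735778035938 0.00561905456522491 2.774802058836781
 spent [0.5676 0.1097] 56.11450207570028 2.4904503012036185
 house [ 0.6155 -0.1899] 3.0094646756954284 1.3328534856562304
 crank [ 0.4239 -0.1631] 108.96466624179165 0.41211659579578036
tray (array([ 0.4342, -0.3684, -0.0063]), np.float64(0.44671969511692755))
```

```bash
cat > plan.py <<'E'
import sys,json
from h import *
# args: waypoints x,y,z(mm),phi(deg),grip(mm)[,step mm]
def pose():
    o=get_obs();return o,o["eef_pos"]*1e3,R.from_quat(o["tool_rot"])
def down(ph):
    c,s=np.cos(np.radians(ph)),np.sin(np.radians(ph));return R.from_matrix(np.array([[c,s,0],[s,-c,0],[0,0,-1]]))
if __name__=="__main__":
    o,p,r=pose();x=r.as_matrix()[:,0]
    print("t",round(float(o["clock"]),1),"tcp",p.round(1),"phi",np.degrees(np.arctan2(x[1],x[0])).round(1),"j",np.degrees(o["joint_pos"]).round(),"F",o["ft_force"].round(1),"w",round(float(o["grip_width"])*1e3,1))
    rows=[]
    for a in sys.argv[1:]:
        w=[float(v) for v in a.split(",")];q=np.array(w[:3]);g=down(w[3]);st=w[5] if len(w)>5 else 48
        rv=(r.inv()*g).as_rotvec(degrees=True)
        n=int(max(1,np.ceil(np.linalg.norm(q-p)/st),np.ceil(np.linalg.norm(rv)/8.4)))
        for i in range(n):
            nr=r*R.from_rotvec(rv/n,degrees=True);d=r.inv().apply((q-p)/n) if i==0 else r.inv().apply((q-p)/n)
            rows.append([*[round(float(v),1) for v in d],*[round(float(v),2) for v in rv/n],w[4]]);r=nr
        p=q;r=g
    for i in range(0,len(rows),5):print(json.dumps([rows[i:i+5]]))
E
python3 plan.py 568,110,130,237.5,50 568,110,90,237.5,50
```

```text
t 1.2 tcp [133.7 481.8 206.9] phi 164.5 j [74. 14.  0. 77.  0. 90.] F [-0.6  0.7 -0.8] w 85.1
[[[-39.8, -18.6, 5.9, -0.0, -0.0, -5.62, 50.0], [-37.8, -22.4, 5.9, -0.0, -0.0, -5.62, 50.0], [-35.4, -26.0, 5.9, -0.0, -0.0, -5.62, 50.0], [-32.7, -29.4, 5.9, -0.0, -0.0, -5.62, 50.0], [-29.7, -32.4, 5.9, -0.0, -0.0, -5.62, 50.0]]]
[[[-26.4, -35.2, 5.9, -0.0, -0.0, -5.62, 50.0], [-22.8, -37.6, 5.9, -0.0, -0.0, -5.62, 50.0], [-19.0, -39.6, 5.9, -0.0, -0.0, -5.62, 50.0], [-15.1, -41.3, 5.9, -0.0, -0.0, -5.62, 50.0], [-10.9, -42.6, 5.9, -0.0, -0.0, -5.62, 50.0]]]
[[[-6.7, -43.5, 5.9, -0.0, -0.0, -5.62, 50.0], [-2.4, -43.9, 5.9, -0.0, -0.0, -5.62, 50.0], [1.9, -43.9, 5.9, -0.0, -0.0, -5.62, 50.0], [0.0, 0.0, 40.0, 0.0, 0.0, 0.0, 50.0]]]
```

>>> jog_arm(deltas=[[[-40, -19, 4, 0, 0, -5.6, 50], [-38, -22, 4, 0, 0, -5.6, 50], [-35, -26, 4, 0, 0, -5.6, 50], [-33, -29, 4, 0, 0, -5.6, 50], [-30, -32, 4, 0, 0, -5.6, 50]]])

```text
clock: 1.7
eef_pos: [0.3042, 0.3423, 0.1866]
tool_rot: [-0.125, 0.992, 0.002, 0.001]
ft_force: [-0.4, -0.2, -0.5]
grip_width: 0.0499
```

>>> jog_arm(deltas=[[[-26, -35, 6, 0, 0, -5.6, 50], [-23, -38, 6, 0, 0, -5.6, 50], [-19, -40, 6, 0, 0, -5.6, 50], [-15, -41, 6, 0, 0, -5.6, 50], [-11, -43, 6, 0, 0, -5.6, 50]]])

```text
clock: 2.2
eef_pos: [0.4837, 0.1993, 0.1565]
tool_rot: [-0.371, 0.929, 0.003, 0.004]
ft_force: [0.2, 1.0, 0.1]
grip_width: 0.0499
```

```bash
python3 plan.py 568,110,100,237.5,50 568,110,100,237.5,50
```

```text
t 2.2 tcp [483.7 199.3 156.5] phi -136.4 j [ 22.  18.  -2.  70.   0. -21.] F [0.2 1.  0.1] w 49.9
[[[0.4, -41.0, 18.7, 0.03, 0.17, -4.64, 50.0], [3.6, -40.8, 18.8, 0.03, 0.17, -4.64, 50.0], [6.8, -40.4, 18.8, 0.03, 0.17, -4.64, 50.0], [0.0, 0.0, 0.0, 0.0, 0.0, 0.0, 50.0]]]
```

>>> jog_arm(deltas=[[[0, -41, 18, 0, 0.2, -4.6, 50], [3.6, -41, 18, 0, 0.2, -4.6, 50], [7, -41, 18, 0, 0.2, -4.6, 50], [0, 0, 0, 0, 0, 0, 50]]])

```text
clock: 2.6
eef_pos: [0.577, 0.1019, 0.0997]
tool_rot: [-0.482, 0.876, -0.0, 0.001]
ft_force: [-0.6, -0.0, -0.1]
grip_width: 0.0503
```

```bash
python3 plan.py 568,110,52,237,50,25;python3 - <<'E'
from h import *
ims={n:camera(n) for n in M};t=np.hstack([cv2.resize(ims["top"][120:220,165:295],(390,300),interpolation=2),cv2.resize(ims["side"][110:230,200:330],(390,360),interpolation=2)[:300]])
cv2.imwrite("pics/c3.png",t[...,::-1])
E
```

```text
t 2.6 tcp [577.  101.9  99.7] phi -122.3 j [ 10.  27.   3.  66.  -0. -48.] F [-0.6 -0.  -0.1] w 50.3
[[[-1.0, 6.0, 23.8, -0.04, 0.02, 0.34, 50.0], [-1.0, 6.0, 23.8, -0.04, 0.02, 0.34, 50.0]]]
```

View pics/c3.png

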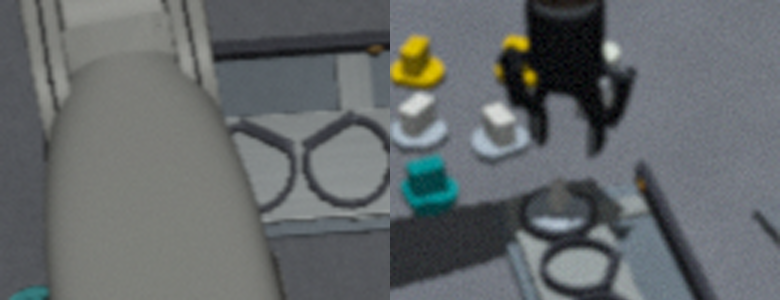

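>>> jog_arm(deltas=[[[-2, 12, 10, 0, 0, 0.6, 50], [0, 0, 0, 0, 0, 0, 50]]])

```text
clock: 2.9
eef_pos: [0.5656, 0.1149, 0.093]
tool_rot: [-0.479, 0.878, 0.001, 0.002]
ft_force: [-1.2, -0.1, -0.0]
grip_width: 0.05
```

```bash
python3 plan.py 568,110,52,237,50,25
```

```text
t 2.9 tcp [565.6 114.9  93. ] phi -122.8 j [ 11.  26.   1.  64.   0. -46.] F [-1.2 -0.1 -0. ] w 50.0
[[[1.5, -2.3, 20.5, -0.03, 0.12, 0.1, 50.0], [1.4, -2.3, 20.5, -0.03, 0.12, 0.1, 50.0]]]
```

>>> jog_arm(deltas=[[[2, -3.5, 18, 0, 0.1, 0, 50], [0.5, -0.5, 17, 0, 0, 0, 50], [0, 0, 4, 0, 0, 0, 50], [0, 0, 0, 0, 0, 0, 50]]])

```text
clock: 3.3
eef_pos: [0.5692, 0.1155, 0.0592]
tool_rot: [-0.482, 0.876, -0.001, 0.006]
ft_force: [-1.7, -0.4, -0.2]
grip_width: 0.05
```

```bash
python3 plan.py 568,110,52,237,50,25
```

```text
t 3.3 tcp [569.2 115.5  59.2] phi -122.4 j [ 11.  28.  -2.  60.   0. -46.] F [-1.7 -0.4 -0.2] w 50.0
[[[5.3, -1.9, 7.2, -0.43, 0.51, 0.61, 50.0]]]
```

>>> jog_arm(deltas=[[[5, -2, 6, -0.4, 0.5, 0.6, 50], [0, 0, 0, 0, 0, 0, 50], [0, 0, 0, 0, 0, 0, 50]]])

```text
clock: 3.6
eef_pos: [0.5696, 0.111, 0.0558]
tool_rot: [-0.478, 0.879, -0.001, 0.002]
ft_force: [-1.0, -0.4, -0.6]
grip_width: 0.0499
```

```bash
python3 plan.py 568,110,52,237,50,25
```

```text
t 3.6 tcp [569.6 111.   55.8] phi -122.9 j [ 11.  29.  -1.  60.  -0. -46.] F [-1.  -0.4 -0.6] w 49.9
[[[1.8, 0.8, 3.8, -0.18, 0.15, 0.05, 50.0]]]
```

Good. Close and lift.

>>> jog_arm(deltas=[[[1, 0, 2, 0, 0, 0, 0], [0, 0, 0, 0, 0, 0, 0], [0, 0, 0, 0, 0, 0, 0], [0, 0, 0, 0, 0, 0, 0], [0, 0, 0, 0, 0, 0, 0]]])

```text
clock: 4.1
eef_pos: [0.5696, 0.1101, 0.0549]
tool_rot: [-0.477, 0.879, -0.001, 0.003]
ft_force: [-0.0, -0.2, -0.2]
grip_width: 0.0104
```

>>> jog_arm(deltas=[[[0, 0, -10, 0, 0, 0, 0], [0, 0, -20, 0, 0, 0, 0], [0, 0, -35, 0, 0, 0, 0], [0, 0, -25, 0, 0, 0, 0], [0, 0, 0, 0, 0, 0, 0]]])

```text
clock: 4.6
eef_pos: [0.5675, 0.1095, 0.1474]
tool_rot: [-0.477, 0.879, -0.0, 0.0]
ft_force: [1.4, 0.4, -1.2]
grip_width: 0.0103
```

```bash
python3 plan.py 434,-368,130,214,0,42 434,-368,35,214,0,25
```

```text
t 4.6 tcp [567.5 109.5 147.4] phi -123.0 j [ 11.  24.   6.  72.  -0. -46.] F [ 1.4  0.4 -1.2] w 10.3
[[[39.4, -12.3, 1.5, -0.0, 0.0, 1.92, 0.0], [39.0, -13.6, 1.5, -0.0, 0.0, 1.92, 0.0], [38.5, -14.9, 1.5, -0.0, 0.0, 1.92, 0.0], [38.0, -16.2, 1.5, -0.0, 0.0, 1.92, 0.0], [37.4, -17.5, 1.5, -0.0, 0.0, 1.92, 0.0]]]
[[[36.8, -18.7, 1.5, -0.0, 0.0, 1.92, 0.0], [36.2, -19.9, 1.5, -0.0, 0.0, 1.92, 0.0], [35.5, -21.1, 1.5, -0.0, 0.0, 1.92, 0.0], [34.8, -22.3, 1.5, -0.0, 0.0, 1.92, 0.0], [34.0, -23.5, 1.5, -0.0, 0.0, 1.92, 0.0]]]
[[[33.2, -24.6, 1.5, -0.0, 0.0, 1.92, 0.0], [32.4, -25.7, 1.5, -0.0, 0.0, 1.92, 0.0], [0.0, 0.0, 23.8, 0.0, 0.0, 0.0, 0.0], [0.0, 0.0, 23.8, 0.0, 0.0, 0.0, 0.0], [0.0, 0.0, 23.8, 0.0, 0.0, 0.0, 0.0]]]
[[[0.0, 0.0, 23.8, 0.0, 0.0, 0.0, 0.0]]]
```

>>> jog_arm(deltas=[[[39, -12, 1, 0, 0, 1.9, 0], [39, -14, 1, 0, 0, 1.9, 0], [38, -15, 1, 0, 0, 1.9, 0], [38, -16, 1, 0, 0, 1.9, 0], [37, -17, 1, 0, 0, 1.9, 0]]])

```text
clock: 5.1
eef_pos: [0.512, -0.0882, 0.1391]
tool_rot: [-0.405, 0.914, 0.0, 0.001]
ft_force: [-0.1, 0.2, -0.7]
grip_width: 0.0104
```

>>> jog_arm(deltas=[[[37, -19, 1, 0, 0, 1.9, 0], [36, -20, 1, 0, 0, 1.9, 0], [35, -21, 1, 0, 0, 1.9, 0], [33, -22, 1, 0, 0, 1.9, 0], [25, -18, 1, 0, 0, 1.9, 0]]])

```text
clock: 5.6
eef_pos: [0.4557, -0.2829, 0.1283]
tool_rot: [-0.325, 0.946, 0.003, -0.002]
ft_force: [0.5, 0.2, -0.9]
grip_width: 0.0101
```

```bash
python3 plan.py 434,-368,100,214,0,42;python3 - <<'E'
from h import *
ims={n:camera(n) for n in M};t=np.hstack([cv2.resize(ims["top"][100:230,80:300],(440,260),interpolation=2),cv2.resize(ims["side"][200:384,170:350],(360,368),interpolation=2)[:260]])
cv2.imwrite("pics/c4.png",t[...,::-1])
import pickle;pickle.dump(ims,open("m1.pkl","wb"))
E
```

```text
t 5.6 tcp [ 455.7 -282.9  128.3] phi -142.1 j [-32.  21.  -2.  68.   0. -70.] F [ 0.5  0.2 -0.9] w 10.1
[[[23.1, -18.0, 9.4, 0.11, -0.03, 1.3, 0.0], [22.7, -18.5, 9.4, 0.11, -0.03, 1.3, 0.0], [22.3, -19.0, 9.4, 0.11, -0.03, 1.3, 0.0]]]
```

View pics/c4.png

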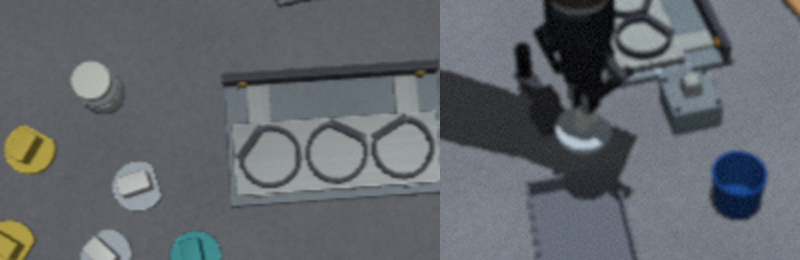

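>>> jog_arm(deltas=[[[21, -16, 12, 0, 0, 1.3, 0], [21, -17, 12, 0, 0, 1.3, 0], [15, -12, 10, 0, 0, 1.3, 0], [0, 0, 0, 0, 0, 0, 0], [0, 0, 0, 0, 0, 0, 0]]])

```text
clock: 6.2
eef_pos: [0.4343, -0.353, 0.0887]
tool_rot: [-0.29, 0.957, 0.006, -0.003]
ft_force: [-0.3, 0.0, -0.3]
grip_width: 0.0105
```

```bash
python3 plan.py 434,-368,35,214,0,42;python3 - <<'E'
from fits import *
import pickle
ims=pickle.load(open("m1.pkl","rb"))
S0=[(.5779,-.0635,29),(.5732,.0237,-26),(.568,.111,57)]
for cams in(("top",),("side","top")):
    P=np.array([.573,.0237,.03])+box(-.03,.03,-.12,.12,0,.012)
    def draw(l,n,r,p):
        for (x,y),a in zip(row(p),p[3:6]):socket(l,n,r,x,y,a,p[6])
        return 3
    p,f=fit(draw,ims,P,[[.573,.0237,.053,.5,-.46,1,.0054]],[.003,.003,.03,.08,.08,.08,.001],cams)
    print(cams,"row",p[:3],np.degrees(p[2:6]),p[6],f,np.array(row(p)))
    if cams==("top",):
      for i,(x,y,a) in enumerate(S0):
        P=np.array([x,y,.03])+box(-.03,.03,-.03,.03,0,.012)
        p,f=fit(lambda l,n,r,p:socket(l,n,r,*p),ims,P,[[x,y,np.radians(b),.0054] for b in(a-8,a,a+8)],[.003,.003,.1,.001],cams)
        print(cams,i,p[:2],np.degrees(p[2]),p[3],f)
    for x,y,a in((.5354,.289,5.02),(.4452,.3306,.81)):
        p,f=fit_carrier(ims,x,y,0,False,[a-.1,a,a+.1],cams=cams);print(cams,"fresh",p[:2],np.degrees(p[2]),f)
E
```

```text
t 6.2 tcp [ 434.3 -353.    88.7] phi -146.2 j [-39.  25.  -1.  64.   0. -73.] F [-0.3  0.  -0.3] w 10.5
[[[4.3, -6.5, 26.8, 0.35, -0.06, -0.12, 0.0], [4.3, -6.3, 26.8, 0.35, -0.06, -0.12, 0.0]]]
('top',) row [0.5728 0.024  0.0555] [  3.1785  30.6052 -26.1438  56.7766] 0.005397256187705997 0.7843368820997779 [[ 0.5777 -0.0639]
 [ 0.5728  0.024 ]
 [ 0.5679  0.1118]]
('top',) 0 [ 0.5777 -0.0634] 31.66517827393207 0.005773272468578277 0.8541356640500458
('top',) 1 [0.5726 0.0237] -25.801112183313954 0.005356632969055593 0.9885870035298083
('top',) 2 [0.5681 0.1118] 54.80547868076372 0.005672238525357646 0.7551165624266474
('top',) fresh [0.5352 0.2889] 286.96660426395584 0.09350662863371861
('top',) fresh [0.445  0.3307] 47.09755776624594 0.11232159074554576
('side', 'top') row [0.5728 0.0239 0.0548] [  3.142   29.7021 -24.3571  56.9747] 0.005356314325019431 4.159730608850839 [[ 0.5777 -0.064 ]
 [ 0.5728  0.0239]
 [ 0.568   0.1118]]
('side', 'top') fresh [0.5353 0.2889] 287.3571865960988 0.7644511000044542
('side', 'top') fresh [0.4447 0.3305] 46.597762424228826 2.2774325598143372
```

>>> jog_arm(deltas=[[[4, -6, 24, 0.3, 0, 0, 0], [2, -4, 20, 0.3, 0, 0, 0], [0, 0, 6, 0, 0, 0, 0], [0, 0, 0, 0, 0, 0, 0]]])

```text
clock: 6.6
eef_pos: [0.4374, -0.3603, 0.0388]
tool_rot: [-0.294, 0.956, 0.0, -0.0]
ft_force: [-0.2, 0.1, -0.4]
grip_width: 0.0099
```

```bash
python3 plan.py 434,-368,31,214,0,42
```

```text
t 6.6 tcp [ 437.4 -360.3   38.8] phi -145.8 j [-39.  28.  -5.  57.   0. -74.] F [-0.2  0.1 -0.4] w 9.9
[[[7.1, -4.5, 7.8, 0.05, 0.01, 0.17, 0.0]]]
```

>>> jog_arm(deltas=[[[3, -2, 7, 0, 0, 0, 0], [0, 0, 0, 0, 0, 0, 0], [0, 0, 0, 0, 0, 0, 40], [0, 0, 0, 0, 0, 0, 40], [0, 0, 0, 0, 0, 0, 40]]])

```text
clock: 7.1
eef_pos: [0.4389, -0.364, 0.0354]
tool_rot: [-0.295, 0.955, -0.002, 0.002]
ft_force: [0.0, -0.1, -0.3]
grip_width: 0.0402
```

>>> jog_arm(deltas=[[[0, 0, -20, 0, 0, 0, 40], [0, 0, -35, 0, 0, 0, 50], [0, 0, -45, 0, 0, 0, 60], [0, 0, -10, 0, 0, 0, 60]]])

```text
clock: 7.5
eef_pos: [0.4372, -0.3629, 0.1478]
tool_rot: [-0.295, 0.956, -0.0, 0.001]
ft_force: [-0.2, -0.5, 0.4]
grip_width: 0.0602
```

```bash
python3 plan.py 445,320,130,227,60
```

```text
t 7.5 tcp [ 437.2 -362.9  147.8] phi -145.7 j [-40.  23.   5.  71.   0. -74.] F [-0.2 -0.5  0.4] w 60.2
[[[-26.1, 37.3, 1.2, -0.01, 0.0, -0.85, 60.0], [-26.6, 36.9, 1.2, -0.01, 0.0, -0.85, 60.0], [-27.2, 36.5, 1.2, -0.01, 0.0, -0.85, 60.0], [-27.7, 36.1, 1.2, -0.01, 0.0, -0.85, 60.0], [-28.2, 35.7, 1.2, -0.01, 0.0, -0.85, 60.0]]]
[[[-28.8, 35.3, 1.2, -0.01, 0.0, -0.85, 60.0], [-29.3, 34.9, 1.2, -0.01, 0.0, -0.85, 60.0], [-29.8, 34.4, 1.2, -0.01, 0.0, -0.85, 60.0], [-30.3, 34.0, 1.2, -0.01, 0.0, -0.85, 60.0], [-30.8, 33.5, 1.2, -0.01, 0.0, -0.85, 60.0]]]
[[[-31.3, 33.1, 1.2, -0.01, 0.0, -0.85, 60.0], [-31.8, 32.6, 1.2, -0.01, 0.0, -0.85, 60.0], [-32.3, 32.1, 1.2, -0.01, 0.0, -0.85, 60.0], [-32.7, 31.7, 1.2, -0.01, 0.0, -0.85, 60.0], [-33.2, 31.2, 1.2, -0.01, 0.0, -0.85, 60.0]]]
```

>>> jog_arm(deltas=[[[-26, 37, 1, 0, 0, -0.85, 60], [-27, 37, 1, 0, 0, -0.85, 60], [-27, 36, 1, 0, 0, -0.85, 60], [-28, 36, 1, 0, 0, -0.85, 60], [-28, 36, 1, 0, 0, -0.85, 60]]])

```text
clock: 8.0
eef_pos: [0.4443, -0.1373, 0.1459]
tool_rot: [-0.325, 0.946, -0.007, 0.006]
ft_force: [0.9, -0.1, 0.1]
grip_width: 0.0604
```

>>> jog_arm(deltas=[[[-29, 35, 1, 0, 0, -0.85, 60], [-29, 35, 1, 0, 0, -0.85, 60], [-30, 34, 1, 0, 0, -0.85, 60], [-30, 34, 1, 0, 0, -0.85, 60], [-31, 33, 1, 0, 0, -0.85, 60]]])

```text
clock: 8.5
eef_pos: [0.449, 0.0981, 0.1401]
tool_rot: [-0.361, 0.933, -0.008, 0.008]
ft_force: [0.2, 0.1, -0.5]
grip_width: 0.0603
```

```bash
python3 plan.py 445,329,100,227,60;python3 - <<'E'
from fits import *
ims={n:camera(n) for n in M}
for x,y,a in((.5354,.289,5.02),(.4452,.3306,.81)):
    for c in(("top",),("side","top")):
        p,f=fit_carrier(ims,x,y,0,False,[a-.1,a+.1],cams=c);print(c,p[:2],np.degrees(p[2]),f)
t=np.hstack([cv2.resize(ims["top"][90:270,70:450],(760,360),interpolation=2)])
cv2.imwrite("pics/c5.png",t[...,::-1])
E
```

```text
t 8.5 tcp [449.   98.1 140.1] phi -137.7 j [ 13.  11. -14.  64.  -1. -29.] F [ 0.2  0.1 -0.5] w 60.3
[[[-30.4, 34.9, 7.6, -0.24, 0.1, -0.94, 60.0], [-31.0, 34.3, 7.7, -0.24, 0.1, -0.94, 60.0], [-31.6, 33.8, 7.8, -0.24, 0.1, -0.94, 60.0], [-32.1, 33.2, 7.9, -0.24, 0.1, -0.94, 60.0], [-32.7, 32.7, 7.9, -0.24, 0.1, -0.94, 60.0]]]
('top',) [0.5353 0.2887] 288.6341082109479 0.2813893493072796
('side', 'top') [0.5357 0.289 ] 287.0588155723301 3.1157600585919547
('top',) [0.445  0.3307] 47.13842250675114 0.09864784439651628
('side', 'top') [0.4451 0.3308] 48.60960799903527 3.690684528443373
```

View pics/c5.png

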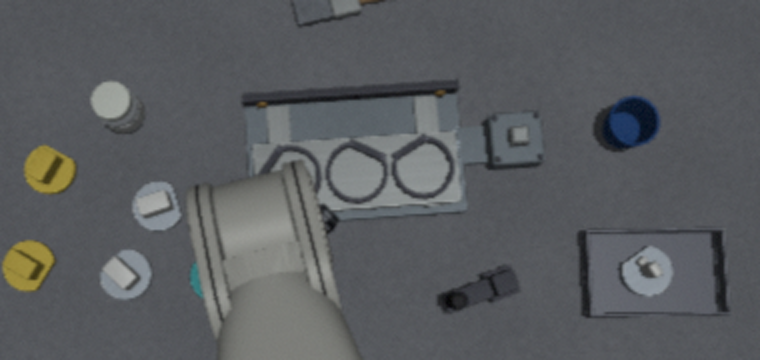

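>>> jog_arm(deltas=[[[-30, 35, 6, -0.2, 0.1, -0.9, 60], [-31, 34, 6, -0.2, 0.1, -0.9, 60], [-32, 34, 8, -0.2, 0.1, -0.9, 60], [-30, 31, 8, -0.2, 0.1, -0.9, 60], [-20, 20, 8, -0.2, 0.1, -0.9, 60]]])

```text
clock: 9.1
eef_pos: [0.4476, 0.312, 0.1038]
tool_rot: [-0.398, 0.917, -0.002, 0.004]
ft_force: [0.3, -0.1, 0.2]
grip_width: 0.0604
```

>>> jog_arm(deltas=[[[0, 0, 0, 0, 0, 0, 60], [0, 0, 0, 0, 0, 0, 60]]])

```text
clock: 9.3
eef_pos: [0.4472, 0.3139, 0.102]
tool_rot: [-0.4, 0.917, -0.002, 0.003]
ft_force: [0.0, 0.2, 0.7]
grip_width: 0.0597
```

```bash
python3 plan.py 445,330.5,65,227,60,60
```

```text
t 9.3 tcp [447.2 313.9 102. ] phi -132.9 j [ 35.  23.  -4.  64.  -0. -12.] F [0.  0.2 0.7] w 59.7
[[[-10.6, 13.1, 36.9, -0.35, 0.18, 0.12, 60.0]]]
```

>>> jog_arm(deltas=[[[-10.5, 13, 30, -0.35, 0.2, 0.1, 60], [0, 0, 0, 0, 0, 0, 60], [0, 0, 0, 0, 0, 0, 60]]])

```text
clock: 9.6
eef_pos: [0.447, 0.3268, 0.0732]
tool_rot: [-0.396, 0.918, -0.001, 0.001]
ft_force: [-0.4, -0.2, 1.2]
grip_width: 0.0597
```

```bash
python3 plan.py 445,330.5,22,227,60,60
```

```text
t 9.6 tcp [447.  326.8  73.2] phi -133.3 j [ 36.  25.  -4.  61.  -0. -10.] F [-0.4 -0.2  1.2] w 59.7
[[[-1.3, 4.0, 51.2, -0.1, 0.05, -0.29, 60.0]]]
```

>>> jog_arm(deltas=[[[-1.3, 4, 25, 0, 0, -0.3, 60], [0, 0, 20, 0, 0, 0, 60], [0, 0, 5, 0, 0, 0, 60], [0, 0, 0, 0, 0, 0, 60]]])

```text
clock: 10.0
eef_pos: [0.4494, 0.3269, 0.0281]
tool_rot: [-0.396, 0.918, -0.001, 0.005]
ft_force: [0.1, -0.1, -0.3]
grip_width: 0.0596
```

```bash
python3 plan.py 445,330.5,22,227,60,60
```

```text
t 10.0 tcp [449.4 326.9  28.1] phi -133.4 j [ 36.  28.  -8.  54.  -0. -10.] F [ 0.1 -0.1 -0.3] w 59.6
[[[0.5, 5.7, 6.1, -0.28, 0.45, -0.38, 60.0]]]
```

>>> jog_arm(deltas=[[[0.5, 5.7, 5, -0.3, 0.5, -0.4, 60], [0, 0, 0, 0, 0, 0, 60]]])

```text
clock: 10.2
eef_pos: [0.4463, 0.3305, 0.0254]
tool_rot: [-0.398, 0.917, 0.0, 0.001]
ft_force: [0.4, 0.1, 0.1]
grip_width: 0.0599
```

```bash
python3 plan.py 445,330.5,22,227,60,60
```

```text
t 10.2 tcp [446.3 330.5  25.4] phi -133.1 j [ 37.  28.  -8.  54.   0. -10.] F [0.4 0.1 0.1] w 59.9
[[[0.9, 0.9, 3.4, 0.0, 0.11, -0.06, 60.0]]]
```

>>> jog_arm(deltas=[[[1, 0.8, 2, 0, 0, 0, 60], [0, 0, 0, 0, 0, 0, 0], [0, 0, 0, 0, 0, 0, 0], [0, 0, 0, 0, 0, 0, 0], [0, 0, 0, 0, 0, 0, 0]]])

```text
clock: 10.7
eef_pos: [0.4454, 0.3364, 0.0294]
tool_rot: [-0.4, 0.917, 0.006, 0.004]
ft_force: [-9.8, 4.3, 15.2]
grip_width: 0.0019
```

>>> jog_arm(deltas=[[[0, 0, 0, 0, 0, 0, 0], [0, 0, -10, 0, 0, 0, 0], [0, 0, -25, 0, 0, 0, 0], [0, 0, -45, 0, 0, 0, 0], [0, 0, -20, 0, 0, 0, 0]]])

```text
clock: 11.2
eef_pos: [0.4426, 0.3338, 0.1317]
tool_rot: [-0.4, 0.916, 0.005, 0.001]
ft_force: [0.7, -0.2, 0.1]
grip_width: -0.0
```

```bash
python3 plan.py 568,112,118,236.5,0,42 
```

```text
t 11.2 tcp [442.6 333.8 131.7] phi -132.8 j [ 37.  22.   0.  68.   1. -10.] F [ 0.7 -0.2  0.1] w -0.0
[[[11.1, -34.7, 1.6, 0.07, 0.06, -1.33, 0.0], [11.9, -34.4, 1.6, 0.07, 0.06, -1.33, 0.0], [12.7, -34.1, 1.7, 0.07, 0.06, -1.33, 0.0], [13.5, -33.8, 1.7, 0.07, 0.06, -1.33, 0.0], [14.2, -33.5, 1.8, 0.07, 0.06, -1.33, 0.0]]]
[[[15.0, -33.2, 1.8, 0.07, 0.06, -1.33, 0.0], [15.8, -32.8, 1.9, 0.07, 0.06, -1.33, 0.0]]]
```

```bash
python3 - <<'E'
from fits import *
ims={n:camera(n) for n in M}
t=np.hstack([cv2.resize(ims["top"][150:270,60:200],(420,360),interpolation=2),cv2.resize(ims["side"][70:190,180:300],(360,360),interpolation=2)])
cv2.imwrite("pics/c6.png",t[...,::-1])
E
```

```text
(no output)
```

View pics/c6.png

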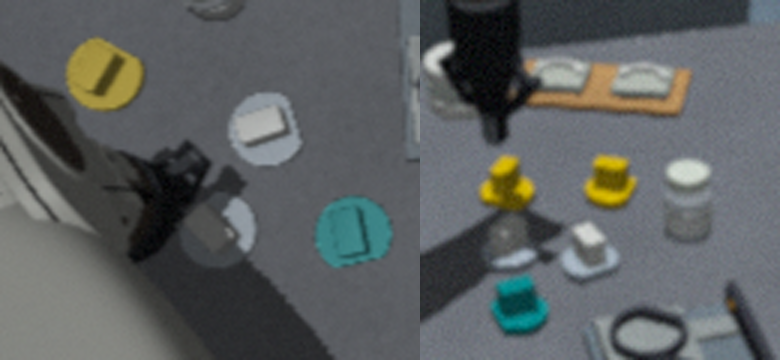

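```bash
python3 - <<'E'
from fits import *
p=get_obs()["eef_pos"]
for q in(p,p+[0,0,.019]):print(q,proj("side",q),proj("top",q))
print(proj("side",[.445,.3306,.05]),proj("top",[.445,.3306,.05]))
E
```

```text
[0.4432 0.3343 0.1316] [[205.1636 123.7341]] [[119.3098 224.8677]]
[0.4432 0.3343 0.1506] [[204.646  118.8693]] [[117.2452 224.402 ]]
[[207.9297 144.2786]] [[128.9102 225.9787]]
```

```bash
python3 - <<'E'
from fits import *
o=get_obs();p=o["eef_pos"];r=R.from_quat(o["tool_rot"]).as_matrix()
ims=[]
for n,(x,y) in(("top",(70,175)),("side",(160,60))):
    im=camera(n)[y:y+90,x:x+90];im=cv2.resize(np.clip(im*1.8,0,255).astype(np.uint8),(396*1,396),interpolation=2)
    for d,c in((0,(255,0,0)),(-.019,(0,255,0)),(-.073,(0,0,255))):
        u=(proj(n,p+r[:,2]*d)[0]-[x,y]+.5)*4.4;cv2.circle(im,tuple(int(v) for v in u),4,c,-1)
    ims.append(im)
cv2.imwrite("pics/c7.png",np.hstack(ims)[...,::-1])
E
```

```text
(no output)
```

View pics/c7.png

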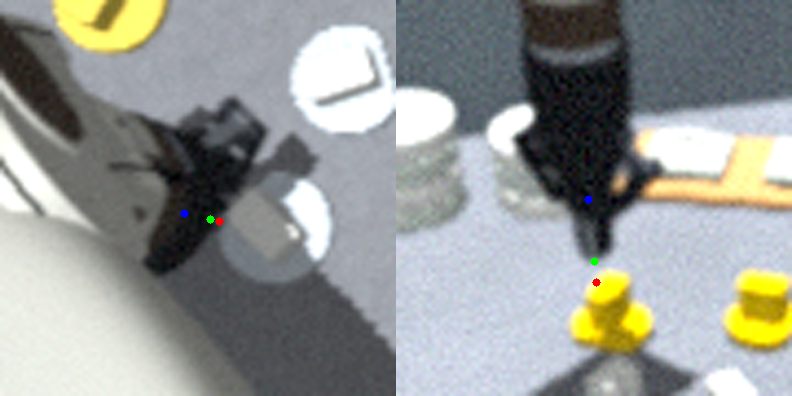

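```bash
python3 - <<'E'
from fits import *
p=np.array([.577,.1019,.0997]);ph=np.radians(-122.3);y=np.array([np.sin(ph),-np.cos(ph),0])
for z in(0,.01,.02,.03):print(z,proj("side",p+[0,0,z]+y*.027),proj("side",p+[0,0,z]-y*.027))
E
python3 plan.py 445,331,60,227,50
```

```text
0 [[250.1324 164.7901]] [[266.5849 168.2968]]
0.01 [[250.0453 162.1971]] [[266.5742 165.6916]]
0.02 [[249.9573 159.5799]] [[266.5633 163.0619]]
0.03 [[249.8685 156.9381]] [[266.5524 160.4071]]
t 11.4 tcp [441.1 332.9 127.6] phi -132.8 j [ 37.  22.   0.  68.   1. -10.] F [-0.1  0.3 -0.8] w 0.1
[[[-0.6, -2.4, 33.8, 0.28, 0.06, 0.09, 50.0], [-0.6, -2.2, 33.8, 0.28, 0.06, 0.09, 50.0]]]
```

>>> jog_arm(deltas=[[[-0.6, -2.4, 34, 0.3, 0, 0.1, 50], [-0.6, -2, 34, 0, 0, 0.1, 50], [0, 0, 15, 0, 0, 0, 50], [0, 0, 0, 0, 0, 0, 50], [0, 0, 0, 0, 0, 0, 50]]])

```text
clock: 11.9
eef_pos: [0.4408, 0.3274, 0.0353]
tool_rot: [-0.398, 0.917, 0.001, -0.006]
ft_force: [-0.6, 0.3, 0.3]
grip_width: 0.0501
```

```bash
python3 plan.py 445,330.5,20,227,50;python3 - <<'E'
from fits import *
o=get_obs();p=o["eef_pos"];r=R.from_quat(o["tool_rot"]).as_matrix()
ims=[]
n="side";x,y=160,85
im=camera(n)[y:y+90,x:x+90];im=cv2.resize(np.clip(im*1.8,0,255).astype(np.uint8),(495,495),interpolation=2)
for d,c in((0,(255,0,0)),(-.019,(0,255,0)),(-.073,(0,0,255))):
  for s in(-.027,.027):
    u=(proj(n,p+r[:,2]*d+r[:,1]*s)[0]-[x,y]+.5)*5.5;cv2.circle(im,tuple(int(v) for v in u),3,c,-1)
cv2.imwrite("pics/c8.png",im[...,::-1])
E
```

```text
t 11.9 tcp [440.8 327.4  35.3] phi -133.1 j [ 36.  27.  -7.  56.   0. -10.] F [-0.6  0.3  0.3] w 50.1
[[[-5.3, -1.1, 15.2, 0.34, -0.56, -0.05, 50.0]]]
```

View pics/c8.png

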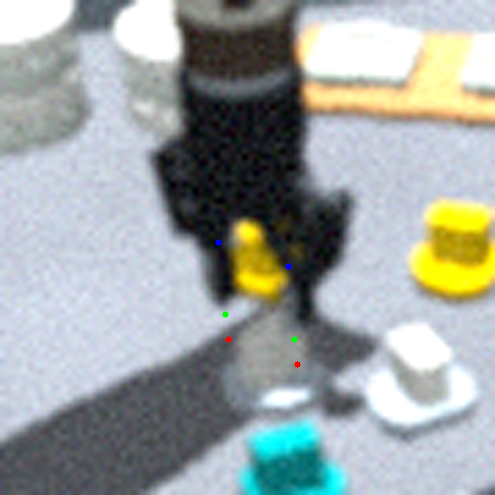

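>>> jog_arm(deltas=[[[-5, -1, 10, 0.3, -0.5, 0, 50], [0, 0, 10, 0, 0, 0, 50], [0, 0, 0, 0, 0, 0, 50]]])

```text
clock: 12.25
eef_pos: [0.4461, 0.3313, 0.0167]
tool_rot: [-0.398, 0.917, 0.0, 0.001]
ft_force: [-0.5, 0.7, 0.3]
grip_width: 0.0503
```

```bash
python3 plan.py 445,330.5,0,227,50
```

```text
t 12.2 tcp [446.1 331.3  16.7] phi -133.1 j [ 37.  29.  -8.  53.   0. -10.] F [-0.5  0.7  0.3] w 50.3
[[[1.3, 0.3, 16.7, -0.01, 0.13, -0.05, 50.0]]]
```

>>> jog_arm(deltas=[[[1, 0, 6, 0, 0, 0, 50], [0, 0, 0, 0, 0, 0, 50]]])

```text
clock: 12.45
eef_pos: [0.4459, 0.3308, 0.0113]
tool_rot: [-0.398, 0.917, 0.001, 0.002]
ft_force: [0.0, 0.3, 0.1]
grip_width: 0.05
```

>>> jog_arm(deltas=[[[0, 0, 5, 0, 0, 0, 50], [0, 0, 0, 0, 0, 0, 50]]])

```text
clock: 12.65
eef_pos: [0.4462, 0.3311, 0.0066]
tool_rot: [-0.398, 0.917, 0.001, 0.002]
ft_force: [-0.1, -0.0, 0.3]
grip_width: 0.0501
```

```bash
python3 plan.py 445,330.5,0,227,50;python3 - <<'E'
from fits import *
n="side";x,y=160,85
im=camera(n)[y:y+90,x:x+90];im=cv2.resize(np.clip(im*1.8,0,255).astype(np.uint8),(495,495),interpolation=2)
cv2.imwrite("pics/c9.png",im[...,::-1])
E
```

```text
t 12.7 tcp [446.2 331.1   6.6] phi -133.1 j [ 37.  29.  -9.  52.   0. -10.] F [-0.1 -0.   0.3] w 50.1
[[[1.3, 0.5, 6.6, -0.03, 0.27, -0.05, 50.0]]]
```

View pics/c9.png

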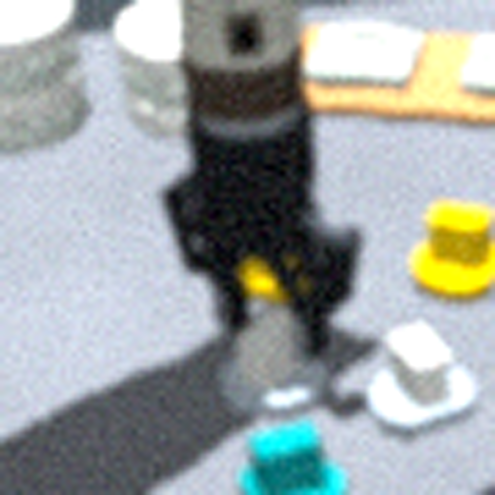

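>>> jog_arm(deltas=[[[1, 0, 5, 0, 0, 0, 50], [0, 0, 0, 0, 0, 0, 50]]])

```text
clock: 12.9
eef_pos: [0.4462, 0.3308, 0.0021]
tool_rot: [-0.398, 0.917, 0.001, 0.003]
ft_force: [-0.1, -0.9, 0.4]
grip_width: 0.0496
```

>>> jog_arm(deltas=[[[0, 0, 4, 0, 0, 0, 50], [0, 0, 0, 0, 0, 0, 50]]])

```text
clock: 13.1
eef_pos: [0.4462, 0.3308, -0.0023]
tool_rot: [-0.398, 0.917, 0.001, 0.003]
ft_force: [-0.8, -2.0, 0.2]
grip_width: 0.05
```

>>> jog_arm(deltas=[[[0, 0, 0, 0, 0, 0, 0], [0, 0, 0, 0, 0, 0, 0], [0, 0, 0, 0, 0, 0, 0], [0, 0, 0, 0, 0, 0, 0]]])

```text
clock: 13.5
eef_pos: [0.4462, 0.3309, -0.0022]
tool_rot: [-0.398, 0.917, 0.001, 0.003]
ft_force: [0.4, 0.4, -0.6]
grip_width: 0.0234
```

>>> jog_arm(deltas=[[[0, 0, -8, 0, 0, 0, 0], [0, 0, -20, 0, 0, 0, 0], [0, 0, -40, 0, 0, 0, 0], [0, 0, -25, 0, 0, 0, 0], [0, 0, 0, 0, 0, 0, 0]]])

```text
clock: 14.0
eef_pos: [0.4438, 0.329, 0.093]
tool_rot: [-0.398, 0.917, 0.0, 0.0]
ft_force: [0.7, 0.4, -1.1]
grip_width: 0.0231
```

```bash
python3 plan.py 568.6,112,75,236.5,0,42
```

```text
t 14.0 tcp [443.8 329.   93. ] phi -133.1 j [ 37.  24.  -3.  63.   0. -10.] F [ 0.7  0.4 -1.1] w 23.1
[[[12.2, -39.9, 3.0, 0.0, 0.0, -1.59, 0.0], [13.3, -39.5, 3.0, 0.0, 0.0, -1.59, 0.0], [14.4, -39.1, 3.0, 0.0, 0.0, -1.59, 0.0], [15.5, -38.7, 3.0, 0.0, 0.0, -1.59, 0.0], [16.6, -38.3, 3.0, 0.0, 0.0, -1.59, 0.0]]]
[[[17.6, -37.8, 3.0, 0.0, 0.0, -1.59, 0.0]]]
```

>>> jog_arm(deltas=[[[12, -40, 1, 0, 0, -1.6, 0], [13, -39.5, 1, 0, 0, -1.6, 0], [14.5, -39, 2, 0, 0, -1.6, 0], [15.5, -38, 2, 0, 0, -1.6, 0], [14, -30, 2, 0, 0, -1.6, 0]]])

```text
clock: 14.5
eef_pos: [0.5434, 0.1564, 0.0819]
tool_rot: [-0.469, 0.883, 0.001, 0.0]
ft_force: [-0.3, 0.7, -2.6]
grip_width: 0.023
```

>>> jog_arm(deltas=[[[0, 0, 0, 0, 0, 0, 0], [0, 0, 0, 0, 0, 0, 0]]])

```text
clock: 14.7
eef_pos: [0.5437, 0.1514, 0.079]
tool_rot: [-0.466, 0.885, 0.001, -0.002]
ft_force: [0.4, 0.3, -0.9]
grip_width: 0.0231
```

```bash
python3 plan.py 568.6,112,60,236.5,0,42
```

```text
t 14.7 tcp [543.7 151.4  79. ] phi -124.5 j [ 16.  26.  -2.  62.   0. -40.] F [ 0.4  0.3 -0.9] w 23.1
[[[9.2, -21.5, 9.4, 0.12, -0.06, -0.48, 0.0], [9.4, -21.4, 9.4, 0.12, -0.06, -0.48, 0.0]]]
```

>>> jog_arm(deltas=[[[9, -21.5, 4, 0.1, 0, -0.5, 0], [9, -21, 4, 0.1, 0, -0.5, 0], [0, 0, 0, 0, 0, 0, 0], [0, 0, 0, 0, 0, 0, 0]]])

```text
clock: 15.1
eef_pos: [0.5656, 0.1155, 0.0677]
tool_rot: [-0.476, 0.879, 0.001, -0.003]
ft_force: [-0.4, -1.3, -1.7]
grip_width: 0.0232
```

```bash
python3 plan.py 568.6,112,55,236.5,0,42;python3 - <<'E'
from fits import *
ims={n:camera(n) for n in M};p=get_obs()["eef_pos"]
import pickle;pickle.dump((ims,p),open("m2.pkl","wb"))
a=np.radians(56.5)
q,f=fit_carrier(ims,p[0]-.001,p[1],p[2]+.002,False,[a-.1,a,a+.1],cams=("side",));print(p,q,np.degrees(q[2]),f)
# same camera: socket0/1 side bias
for i,(x,y,b) in enumerate([(.5777,-.0639,30),(.5728,.0240,-26)]):
    P=np.array([x,y,.03])+box(-.03,.03,-.03,.03,0,.012)
    s,f=fit(lambda l,n,r,p:socket(l,n,r,*p),ims,P,[[x,y,np.radians(b),.0054]],[.003,.003,.1,.001],("side",));print(i,s,np.degrees(s[2]),f)
E
```

```text
t 15.1 tcp [565.6 115.5  67.7] phi -123.1 j [ 12.  28.  -0.  62.   0. -45.] F [-0.4 -1.3 -1.7] w 23.2
[[[1.2, -4.5, 12.7, 0.32, -0.27, 0.36, 0.0]]]
[0.5656 0.1157 0.068 ] [0.5155 0.1524 0.5696] 32.63726923021297 2.828154393915422
0 [ 0.5788 -0.0642  0.5498  0.0046] 31.501659190844244 1.4515388994226164
1 [ 0.5748  0.0232 -0.4023  0.0051] -23.049811446813543 2.0755584082056746
```

>>> jog_arm(deltas=[[[1.2, -4.5, 8, 0.3, -0.3, 0.4, 0], [0, 0, 0, 0, 0, 0, 0], [0, 0, 0, 0, 0, 0, 0]]])

```text
clock: 15.5
eef_pos: [0.5679, 0.1144, 0.0595]
tool_rot: [-0.475, 0.88, 0.0, 0.001]
ft_force: [0.2, 0.5, -2.4]
grip_width: 0.0231
```

```bash
python3 plan.py 568.6,112,46,236.5,0,42
```

```text
t 15.5 tcp [567.9 114.4  59.5] phi -123.3 j [ 11.  28.  -1.  60.   0. -45.] F [ 0.2  0.5 -2.4] w 23.1
[[[1.6, -2.0, 13.5, -0.02, 0.08, 0.17, 0.0]]]
```

>>> jog_arm(deltas=[[[1.6, -2, 11, 0, 0.1, 0.2, 0], [0, 0, 0, 0, 0, 0, 0], [0, 0, 0, 0, 0, 0, 0]]])

```text
clock: 15.8
eef_pos: [0.5685, 0.1122, 0.0475]
tool_rot: [-0.473, 0.881, -0.0, -0.0]
ft_force: [-0.3, -0.1, -1.1]
grip_width: 0.0231
```

```bash
python3 plan.py 568.6,112,40,236.5,0,42
```

```text
t 15.8 tcp [568.5 112.2  47.5] phi -123.5 j [ 11.  29.  -2.  59.  -0. -45.] F [-0.3 -0.1 -1.1] w 23.1
[[[0.1, -0.2, 7.5, -0.01, -0.03, -0.02, 0.0]]]
```

Position matches; descend in small steps.

>>> jog_arm(deltas=[[[0, 0, 4, 0, 0, 0, 0], [0, 0, 0, 0, 0, 0, 0]]])

```text
clock: 16.0
eef_pos: [0.5683, 0.1121, 0.043]
tool_rot: [-0.473, 0.881, -0.0, -0.0]
ft_force: [-0.5, 0.2, -1.8]
grip_width: 0.0233
```

>>> jog_arm(deltas=[[[0, 0, 3, 0, 0, 0, 0], [0, 0, 0, 0, 0, 0, 0]]])

```text
clock: 16.2
eef_pos: [0.5685, 0.112, 0.0399]
tool_rot: [-0.473, 0.881, -0.0, -0.0]
ft_force: [0.1, -1.1, -1.6]
grip_width: 0.023
```

>>> jog_arm(deltas=[[[0, 0, 3, 0, 0, 0, 0], [0, 0, 0, 0, 0, 0, 0]]])

```text
clock: 16.4
eef_pos: [0.5686, 0.1121, 0.0368]
tool_rot: [-0.473, 0.881, -0.0, -0.0]
ft_force: [0.4, -0.8, -1.5]
grip_width: 0.0232
```

>>> jog_arm(deltas=[[[0, 0, 3, 0, 0, 0, 0], [0, 0, 0, 0, 0, 0, 0]]])

```text
clock: 16.6
eef_pos: [0.5687, 0.1121, 0.0336]
tool_rot: [-0.473, 0.881, -0.0, -0.0]
ft_force: [0.4, -0.6, -2.1]
grip_width: 0.0233
```

>>> jog_arm(deltas=[[[0, 0, 3, 0, 0, 0, 0], [0, 0, 0, 0, 0, 0, 0]]])

```text
clock: 16.8
eef_pos: [0.5686, 0.1121, 0.0303]
tool_rot: [-0.473, 0.881, -0.0, -0.0]
ft_force: [-0.2, 0.3, -1.2]
grip_width: 0.0231
```

>>> jog_arm(deltas=[[[0, 0, 2, 0, 0, 0, 0], [0, 0, 0, 0, 0, 0, 0]]])

```text
clock: 17.0
eef_pos: [0.5687, 0.1121, 0.0281]
tool_rot: [-0.473, 0.881, -0.0, -0.0]
ft_force: [-0.1, 0.1, -1.8]
grip_width: 0.0232
```

>>> jog_arm(deltas=[[[0, 0, 1.5, 0, 0, 0, 0], [0, 0, 0, 0, 0, 0, 0]]])

```text
clock: 17.2
eef_pos: [0.5692, 0.1121, 0.0283]
tool_rot: [-0.473, 0.881, -0.001, 0.001]
ft_force: [0.5, -0.1, -1.0]
grip_width: 0.023
```

>>> jog_arm(deltas=[[[0, 0, 0, 0, 0, 0, 50], [0, 0, 0, 0, 0, 0, 50], [0, 0, -10, 0, 0, 0, 50], [0, 0, -30, 0, 0, 0, 50], [0, 0, -30, 0, 0, 0, 50]]])

```text
clock: 17.7
eef_pos: [0.5661, 0.1115, 0.0969]
tool_rot: [-0.473, 0.881, 0.001, -0.003]
ft_force: [0.2, -0.9, 0.0]
grip_width: 0.0498
```

```bash
python3 plan.py 535,289,75,287,50,42
```

```text
t 17.7 tcp [566.1 111.5  96.9] phi -123.5 j [ 11.  27.   2.  66.  -0. -45.] F [ 0.2 -0.9  0. ] w 49.8
[[[-18.7, 17.7, 3.1, 0.05, -0.02, -7.22, 50.0], [-20.8, 15.2, 3.1, 0.05, -0.02, -7.22, 50.0], [-22.5, 12.5, 3.1, 0.05, -0.02, -7.22, 50.0], [-23.9, 9.6, 3.1, 0.05, -0.02, -7.22, 50.0], [-24.9, 6.5, 3.1, 0.05, -0.02, -7.22, 50.0]]]
[[[-25.5, 3.3, 3.1, 0.05, -0.02, -7.22, 50.0], [-25.7, 0.1, 3.1, 0.05, -0.02, -7.22, 50.0]]]
```

>>> jog_arm(deltas=[[[-18.7, 17.7, 1, 0, 0, -7.2, 50], [-21, 15, 1, 0, 0, -7.2, 50], [-22.5, 12.5, 1, 0, 0, -7.2, 50], [-24, 9.6, 2, 0, 0, -7.2, 50], [-25, 6.5, 2, 0, 0, -7.2, 50]]])

```text
clock: 18.2
eef_pos: [0.5504, 0.2404, 0.1016]
tool_rot: [0.728, -0.686, 0.003, -0.005]
ft_force: [1.0, 0.2, -0.7]
grip_width: 0.0499
```

>>> jog_arm(deltas=[[[-25, 3, 2, 0, 0, -7.2, 50], [-15, 0, 2, 0, 0, -7.2, 50], [0, 0, 0, 0, 0, 0, 50], [0, 0, 0, 0, 0, 0, 50]]])

```text
clock: 18.6
eef_pos: [0.5428, 0.2854, 0.1005]
tool_rot: [0.812, -0.584, 0.005, -0.006]
ft_force: [-0.5, -0.6, 0.2]
grip_width: 0.0501
```

```bash
python3 plan.py 535.3,288.9,50,287.2,50,42; python3 - <<'E'
from fits import *
ims={n:camera(n) for n in M}
p,f=fit_carrier(ims,.5353,.2889,0,False,[4.9,5.1],cams=("side",));print(p,f)
x,y=.568,.1118
for c in(("side",),("top",),("side","top")):
    p,f=fit_carrier(ims,x,y,.03,True,[.9,1.1],cams=c);print("seated",p,np.degrees(p[2]),f)
t=np.hstack([cv2.resize(ims["top"][100:240,80:300],(440,280),interpolation=2),cv2.resize(ims["side"][110:200,190:300],(342,280),interpolation=2)])
cv2.imwrite("pics/c10.png",t[...,::-1])
E
```

```text
t 18.6 tcp [542.8 285.4 100.5] phi -71.4 j [ 28.  29.   7.  67.  -0. -81.] F [-0.5 -0.6  0.2] w 50.1
[[[-2.9, 3.4, 25.2, -0.45, -0.01, 0.7, 50.0], [-2.8, 3.2, 25.2, -0.45, -0.01, 0.7, 50.0]]]
[0.4872 0.2802 7.0311] 1.9645761154646435
seated [0.5708 0.1128 0.989  0.0278] 56.66782818601639 1.3064830631744335
seated [0.5692 0.1114 0.9968 0.03  ] 57.11183768075103 1.2660427555003975
seated [0.5698 0.1121 0.9616 0.0284] 55.097927617450054 2.5840049202092805
```

View pics/c10.png

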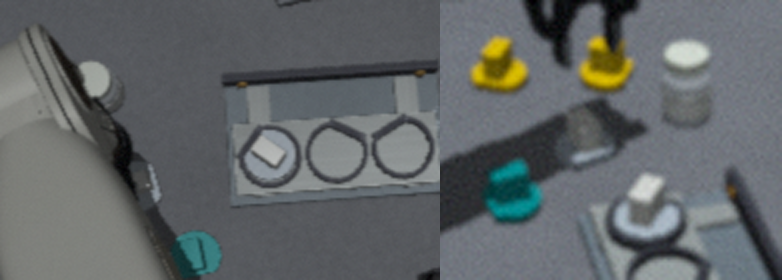

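>>> jog_arm(deltas=[[[-3, 3.4, 28, -0.45, 0, 0.7, 50], [-3, 3.2, 28, -0.45, 0, 0.7, 50], [0, 0, 0, 0, 0, 0, 50], [0, 0, 0, 0, 0, 0, 50]]])

```text
clock: 19.1
eef_pos: [0.5386, 0.2852, 0.0462]
tool_rot: [0.801, -0.598, 0.001, -0.002]
ft_force: [-0.1, -0.1, 0.6]
grip_width: 0.0498
```

```bash
python3 plan.py 535.3,288.9,15,287.2,50,42
```

```text
t 19.1 tcp [538.6 285.2  46.2] phi -73.5 j [ 28.  32.   3.  61.  -0. -79.] F [-0.1 -0.1  0.6] w 49.8
[[[-4.5, 2.3, 31.2, -0.26, -0.02, -0.71, 50.0]]]
```

>>> jog_arm(deltas=[[[-4.5, 2.3, 14, -0.2, 0, -0.7, 50], [0, 0, 14, 0, 0, 0, 50], [0, 0, 0, 0, 0, 0, 50], [0, 0, 0, 0, 0, 0, 50]]])

```text
clock: 19.5
eef_pos: [0.5376, 0.2888, 0.0193]
tool_rot: [0.804, -0.594, 0.002, -0.002]
ft_force: [0.7, -1.4, 0.5]
grip_width: 0.0502
```

```bash
python3 plan.py 535.3,288.9,-1,287.2,50,42
```

```text
t 19.5 tcp [537.6 288.8  19.3] phi -72.9 j [ 28.  34.   1.  57.  -0. -79.] F [ 0.7 -1.4  0.5] w 50.2
[[[-0.7, 2.2, 20.3, -0.33, 0.02, -0.1, 50.0]]]
```

>>> jog_arm(deltas=[[[-0.7, 2.2, 10, -0.3, 0, 0, 50], [0, 0, 9, 0, 0, 0, 50], [0, 0, 0, 0, 0, 0, 50], [0, 0, 0, 0, 0, 0, 50]]])

```text
clock: 19.9
eef_pos: [0.5355, 0.2892, -0.0008]
tool_rot: [0.804, -0.594, 0.0, -0.001]
ft_force: [0.5, -0.2, 0.8]
grip_width: 0.05
```

```bash
python3 plan.py 535.3,288.9,-1,287.2,50,42
```

```text
t 19.9 tcp [535.5 289.2  -0.8] phi -72.9 j [ 28.  35.   0.  55.   0. -79.] F [ 0.5 -0.2  0.8] w 50.0
[[[0.3, 0.3, 0.2, -0.06, 0.03, -0.09, 50.0]]]
```

>>> jog_arm(deltas=[[[0, 0, 0, 0, 0, 0, 0], [0, 0, 0, 0, 0, 0, 0], [0, 0, 0, 0, 0, 0, 0], [0, 0, 0, 0, 0, 0, 0]]])

```text
clock: 20.3
eef_pos: [0.5356, 0.2894, -0.0003]
tool_rot: [0.804, -0.594, 0.0, -0.001]
ft_force: [-0.4, -0.6, -1.9]
grip_width: 0.0232
```

>>> jog_arm(deltas=[[[0, 0, -8, 0, 0, 0, 0], [0, 0, -20, 0, 0, 0, 0], [0, 0, -45, 0, 0, 0, 0], [0, 0, -40, 0, 0, 0, 0], [0, 0, 0, 0, 0, 0, 0]]])

```text
clock: 20.8
eef_pos: [0.5334, 0.288, 0.1154]
tool_rot: [0.804, -0.594, -0.001, 0.002]
ft_force: [0.2, 0.3, -1.7]
grip_width: 0.0232
```

```bash
python3 plan.py 573.2,24,105,334.2,0,40
```

```text
t 20.8 tcp [533.4 288.  115.4] phi -72.9 j [ 28.  29.   9.  70.   0. -79.] F [ 0.2  0.3 -1.7] w 23.2
[[[37.7, 5.7, 1.5, 0.04, 0.01, -6.73, 0.0], [36.8, 10.0, 1.5, 0.04, 0.01, -6.73, 0.0], [35.4, 14.3, 1.5, 0.04, 0.01, -6.73, 0.0], [33.5, 18.3, 1.5, 0.04, 0.01, -6.73, 0.0], [31.1, 22.1, 1.5, 0.04, 0.01, -6.73, 0.0]]]
[[[28.3, 25.6, 1.5, 0.04, 0.01, -6.73, 0.0], [25.1, 28.7, 1.5, 0.04, 0.01, -6.73, 0.0]]]
```

>>> jog_arm(deltas=[[[37.7, 5.7, 0, 0, 0, -6.7, 0], [37, 10, 0, 0, 0, -6.7, 0], [35.4, 14.3, 0, 0, 0, -6.7, 0], [33.5, 18.3, 0, 0, 0, -6.7, 0], [31, 22, 0, 0, 0, -6.7, 0]]])

```text
clock: 21.3
eef_pos: [0.5639, 0.1002, 0.1158]
tool_rot: [0.947, -0.321, -0.001, -0.0]
ft_force: [0.2, -0.3, -2.1]
grip_width: 0.0232
```

>>> jog_arm(deltas=[[[25, 22, 0, 0, 0, -6.7, 0], [13, 14, 0, 0, 0, -6.7, 0], [0, 0, 0, 0, 0, 0, 0], [0, 0, 0, 0, 0, 0, 0]]])

```text
clock: 21.7
eef_pos: [0.5729, 0.0409, 0.1133]
tool_rot: [0.978, -0.207, -0.003, 0.001]
ft_force: [-0.4, 0.3, -2.5]
grip_width: 0.0231
```

```bash
python3 plan.py 573.2,24,85,334.2,0,40
```

```text
t 21.7 tcp [572.9  40.9 113.3] phi -24.0 j [   4.   26.    3.   68.   -0. -152.] F [-0.4  0.3 -2.5] w 23.1
[[[7.3, 15.3, 28.3, 0.18, 0.32, 1.85, 0.0]]]
```

>>> jog_arm(deltas=[[[7.3, 15.3, 12, 0.2, 0.3, 1.8, 0], [0, 0, 15, 0, 0, 0, 0], [0, 0, 15, 0, 0, 0, 0], [0, 0, 0, 0, 0, 0, 0], [0, 0, 0, 0, 0, 0, 0]]])

```text
clock: 22.2
eef_pos: [0.5721, 0.0291, 0.0697]
tool_rot: [0.975, -0.223, -0.001, -0.001]
ft_force: [-0.2, 0.1, -1.0]
grip_width: 0.0229
```

```bash
python3 plan.py 573.2,24,55,334.2,0,40
```

```text
t 22.2 tcp [572.1  29.1  69.7] phi -25.8 j [   3.   27.   -1.   61.    0. -151.] F [-0.2  0.1 -1. ] w 22.9
[[[3.2, 4.1, 14.7, -0.09, 0.12, 0.01, 0.0]]]
```

>>> jog_arm(deltas=[[[3.2, 4.1, 13, -0.1, 0.1, 0, 0], [0, 0, 4, 0, 0, 0, 0], [0, 0, 0, 0, 0, 0, 0], [0, 0, 0, 0, 0, 0, 0]]])

```text
clock: 22.6
eef_pos: [0.5743, 0.0253, 0.0529]
tool_rot: [0.975, -0.222, 0.001, -0.0]
ft_force: [-0.5, -0.5, -1.1]
grip_width: 0.0229
```

```bash
python3 plan.py 573.2,24,47,334.2,0,40
```

```text
t 22.6 tcp [574.3  25.3  52.9] phi -25.7 j [   3.   28.   -2.   59.   -0. -152.] F [-0.5 -0.5 -1.1] w 22.9
[[[-0.4, 1.7, 5.9, -0.06, -0.11, 0.1, 0.0]]]
```

>>> jog_arm(deltas=[[[-0.4, 1.7, 5, 0, -0.1, 0.1, 0], [0, 0, 0, 0, 0, 0, 0]]])

```text
clock: 22.8
eef_pos: [0.5736, 0.0238, 0.0481]
tool_rot: [0.975, -0.223, 0.001, -0.001]
ft_force: [0.0, 0.6, -2.4]
grip_width: 0.023
```

>>> jog_arm(deltas=[[[0, 0, 4, 0, 0, 0, 0], [0, 0, 0, 0, 0, 0, 0]]])

```text
clock: 23.0
eef_pos: [0.5738, 0.0237, 0.044]
tool_rot: [0.975, -0.224, 0.001, -0.001]
ft_force: [-0.1, -0.6, -2.6]
grip_width: 0.023
```

```bash
python3 plan.py 573.2,24,36,334.2,0,40
```

```text
t 23.0 tcp [573.8  23.7  44. ] phi -25.8 j [   2.   29.   -3.   58.    0. -152.] F [-0.1 -0.6 -2.6] w 23.0
[[[-0.7, -0.0, 8.0, -0.1, -0.08, -0.04, 0.0]]]
```

>>> jog_arm(deltas=[[[-0.5, 0, 3, -0.1, -0.1, 0, 0], [0, 0, 0, 0, 0, 0, 0]]])

```text
clock: 23.2
eef_pos: [0.5734, 0.0239, 0.0408]
tool_rot: [0.975, -0.224, -0.0, -0.0]
ft_force: [-0.7, 0.8, -2.0]
grip_width: 0.023
```

>>> jog_arm(deltas=[[[0, 0, 3, 0, 0, 0, 0], [0, 0, 0, 0, 0, 0, 0]]])

```text
clock: 23.4
eef_pos: [0.5734, 0.0238, 0.0377]
tool_rot: [0.975, -0.224, -0.0, 0.0]
ft_force: [0.5, -0.4, -1.8]
grip_width: 0.023
```

>>> jog_arm(deltas=[[[0, 0, 3, 0, 0, 0, 0], [0, 0, 0, 0, 0, 0, 0]]])

```text
clock: 23.6
eef_pos: [0.573, 0.0237, 0.0343]
tool_rot: [0.975, -0.224, -0.001, 0.0]
ft_force: [0.5, -0.9, -1.9]
grip_width: 0.0227
```

>>> jog_arm(deltas=[[[0, 0, 3, 0, 0, 0, 0], [0, 0, 0, 0, 0, 0, 0]]])

```text
clock: 23.8
eef_pos: [0.5729, 0.0237, 0.0309]
tool_rot: [0.975, -0.224, -0.001, 0.0]
ft_force: [-0.5, 0.3, -1.8]
grip_width: 0.023
```

>>> jog_arm(deltas=[[[0, 0, 2, 0, 0, 0, 0], [0, 0, 0, 0, 0, 0, 0]]])

```text
clock: 24.0
eef_pos: [0.5733, 0.0237, 0.0296]
tool_rot: [0.975, -0.224, -0.0, 0.0]
ft_force: [-1.1, 0.5, -2.3]
grip_width: 0.0228
```

>>> jog_arm(deltas=[[[0, 0, 0, 0, 0, 0, 44], [0, 0, 0, 0, 0, 0, 44], [0, 0, -10, 0, 0, 0, 44], [0, 0, -30, 0, 0, 0, 44], [0, 0, -40, 0, 0, 0, 44]]])

```text
clock: 24.5
eef_pos: [0.5698, 0.0238, 0.1073]
tool_rot: [0.975, -0.224, -0.005, 0.001]
ft_force: [-0.0, 0.7, -0.0]
grip_width: 0.0439
```

```bash
python3 plan.py 470,-90,110,289,44,40
```

```text
t 24.5 tcp [569.8  23.8 107.3] phi -25.8 j [   2.   26.    2.   67.    0. -152.] F [-0.   0.7 -0. ] w 43.9
[[[-6.7, 24.3, -0.3, 0.08, 0.07, 7.53, 44.0], [-3.5, 25.0, -0.3, 0.08, 0.07, 7.53, 44.0], [-0.2, 25.2, -0.4, 0.08, 0.07, 7.53, 44.0], [3.1, 25.0, -0.4, 0.08, 0.07, 7.53, 44.0], [6.4, 24.4, -0.4, 0.08, 0.07, 7.53, 44.0]]]
[[[9.5, 23.3, -0.4, 0.08, 0.07, 7.53, 44.0]]]
```

>>> jog_arm(deltas=[[[-6.7, 24, 0, 0, 0, 7.5, 50], [-3.5, 25, 0, 0, 0, 7.5, 50], [0, 25, 0, 0, 0, 7.5, 50], [3, 25, 0, 0, 0, 7.5, 50], [6.4, 24, 0, 0, 0, 7.5, 50]]])

```text
clock: 25.0
eef_pos: [0.4949, -0.0703, 0.12]
tool_rot: [0.846, -0.533, 0.007, -0.004]
ft_force: [0.7, -0.6, -0.0]
grip_width: 0.0504
```

>>> jog_arm(deltas=[[[9.5, 23, 0, 0, 0, 7.5, 50], [0, 0, 0, 0, 0, 0, 50], [0, 0, 0, 0, 0, 0, 50]]])

```text
clock: 25.3
eef_pos: [0.4772, -0.0915, 0.1231]
tool_rot: [0.806, -0.591, 0.008, -0.005]
ft_force: [-0.1, 1.1, 0.3]
grip_width: 0.0499
```

```bash
python3 plan.py 424,-162,70,289,50,40; python3 - <<'E'
from fits import *
ims={n:camera(n) for n in M}
import pickle;pickle.dump(ims,open("m3.pkl","wb"))
for c in(("side",),("top",),("side","top")):
    p,f=fit_carrier(ims,.573,.024,.03,True,[-.5,-.4],cams=c);print("A seated",p,f)
    P=np.array([.42,-.16,0])+box(-.05,.05,-.06,.06,0,.08)
    p,f=fit(lambda l,n,r,p:crank(l,n,r,p),ims,P,[[.424,-.163,np.radians(a)] for a in(100,110)],[.004,.004,.1],c);print("crank",p[:2],np.degrees(p[2]),f)
t=[]
for n,(x,y) in(("top",(275,205)),("side",(190,205))):
    im=cv2.resize(np.clip(ims[n][y:y+65,x:x+65]*2.,0,255).astype(np.uint8),(390,390),interpolation=2)
    for q in([-.0195,-.0195,0],[-.0195,.0195,0],[.0195,.0195,0],[.0195,-.0195,0],[.015,.013,.058],[-.015,.013,.058],[-.015,-.013,.058],[.068,0,.088]):
        u=(proj(n,T(np.array([q]),.4239,-.1631,0,np.radians(109)))[0]-[x,y]+.5)*6;cv2.circle(im,tuple(int(v) for v in u),2,(255,0,0),-1)
    t.append(im)
cv2.imwrite("pics/c11.png",np.hstack(t)[...,::-1])
E
```

```text
t 25.3 tcp [477.2 -91.5 123.1] phi -72.5 j [ -11.   14.  -12.   63.    0. -118.] F [-0.1  1.1  0.3] w 49.9
[[[17.0, 24.3, 17.4, -0.35, -0.15, -0.5, 50.0], [16.8, 24.3, 17.5, -0.35, -0.15, -0.5, 50.0], [16.6, 24.4, 17.6, -0.35, -0.15, -0.5, 50.0]]]
A seated [ 0.5752  0.0214 -0.4503  0.0313] 3.1656979458502734
crank [ 0.4237 -0.1611] 107.7269294335089 2.3616089271198604
A seated [ 0.5728  0.0236 -0.4739  0.0319] 1.6882614441179353
crank [ 0.4798 -0.0947] 174.55391034244155 0.7989587464372235
A seated [ 0.5748  0.0241 -0.4623  0.0289] 4.887886778065403
crank [ 0.4217 -0.1529] 106.44954750038309 3.875922120327033
```

View pics/c11.png

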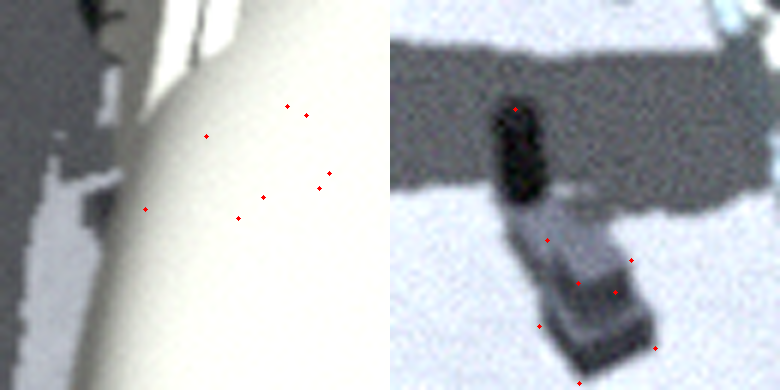

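>>> jog_arm(deltas=[[[17, 24, 14, -0.35, -0.15, -0.5, 50], [17, 24, 14, -0.35, -0.15, -0.5, 50], [12, 18, 14, -0.35, -0.15, -0.5, 50], [0, 0, 0, 0, 0, 0, 50], [0, 0, 0, 0, 0, 0, 50]]])

```text
clock: 25.9
eef_pos: [0.4347, -0.154, 0.0804]
tool_rot: [0.818, -0.575, 0.002, -0.002]
ft_force: [0.0, 0.3, -0.4]
grip_width: 0.05
```

```bash
python3 plan.py 424,-162.5,50,289,50,40
```

```text
t 25.9 tcp [ 434.7 -154.    80.4] phi -70.2 j [ -20.   15.  -18.   57.    0. -129.] F [ 0.   0.3 -0.4] w 50.0
[[[4.3, 13.1, 30.3, -0.29, -0.08, 0.82, 50.0]]]
```

>>> jog_arm(deltas=[[[4.3, 13, 15, -0.3, 0, 0.8, 50], [0, 0, 15, 0, 0, 0, 50], [0, 0, 0, 0, 0, 0, 50], [0, 0, 0, 0, 0, 0, 50]]])

```text
clock: 26.3
eef_pos: [0.4304, -0.1603, 0.0527]
tool_rot: [0.816, -0.578, 0.004, -0.001]
ft_force: [0.1, -1.1, 1.2]
grip_width: 0.0503
```

```bash
python3 plan.py 424,-162.5,14,289,50,40
```

```text
t 26.3 tcp [ 430.4 -160.3   52.7] phi -70.6 j [ -20.   17.  -21.   52.    0. -130.] F [ 0.1 -1.1  1.2] w 50.3
[[[-0.2, 7.0, 38.7, -0.38, -0.28, 0.41, 50.0]]]
```

>>> jog_arm(deltas=[[[0, 7, 15, -0.4, -0.3, 0.4, 50], [0, 0, 13, 0, 0, 0, 50], [0, 0, 0, 0, 0, 0, 50], [0, 0, 0, 0, 0, 0, 50]]])

```text
clock: 26.7
eef_pos: [0.4296, -0.1619, 0.0285]
tool_rot: [0.816, -0.579, 0.004, -0.001]
ft_force: [0.1, -0.3, 0.2]
grip_width: 0.05
```

```bash
python3 plan.py 424,-162.5,14,289,50,40
```

```text
t 26.7 tcp [ 429.6 -161.9   28.5] phi -70.7 j [ -21.   18.  -23.   48.    0. -130.] F [ 0.1 -0.3  0.2] w 50.0
[[[-1.4, 5.6, 14.5, -0.37, -0.26, 0.29, 50.0]]]
```

>>> jog_arm(deltas=[[[-1.4, 6, 6, -0.4, -0.3, 0.3, 50], [0, 0, 6, -0.1, -0.1, 0, 50], [0, 0, 0, 0, 0, 0, 50]]])

```text
clock: 27.0
eef_pos: [0.4252, -0.1628, 0.0179]
tool_rot: [0.814, -0.581, -0.0, -0.0]
ft_force: [-0.4, -0.1, 0.5]
grip_width: 0.0496
```

```bash
python3 plan.py 424,-162.5,14,289,50,40
```

```text
t 27.0 tcp [ 425.2 -162.8   17.9] phi -71.0 j [ -21.   19.  -23.   47.    0. -130.] F [-0.4 -0.1  0.5] w 49.6
[[[-0.7, 1.0, 3.9, -0.02, 0.02, 0.02, 50.0]]]
```

>>> jog_arm(deltas=[[[-0.5, 1, 3, 0, 0, 0, 50], [0, 0, 0, 0, 0, 0, 0], [0, 0, 0, 0, 0, 0, 0], [0, 0, 0, 0, 0, 0, 0], [0, 0, 0, 0, 0, 0, 0]]])

```text
clock: 27.5
eef_pos: [0.4236, -0.163, 0.015]
tool_rot: [0.814, -0.581, -0.0, 0.0]
ft_force: [-1.0, 0.0, -0.9]
grip_width: 0.025
```

```bash
python3 plan.py
```

```text
t 27.5 tcp [ 423.6 -163.    15. ] phi -71.0 j [ -21.   19.  -24.   47.    0. -130.] F [-1.   0.  -0.9] w 25.0
```

>>> jog_arm(deltas=[[[0, 0, -8, 0, 0, 0, 0], [0, 0, -20, 0, 0, 0, 0], [0, 0, -40, 0, 0, 0, 0], [0, 0, -30, 0, 0, 0, 0], [0, 0, 0, 0, 0, 0, 0]]])

```text
clock: 28.0
eef_pos: [0.4196, -0.1614, 0.1136]
tool_rot: [0.814, -0.581, -0.006, 0.001]
ft_force: [1.3, -0.0, -3.6]
grip_width: 0.0246
```

```bash
python3 plan.py 615.5,-190,115,273.1,0,40; python3 - <<'E'
from fits import *
ims={n:camera(n) for n in M};p=get_obs()["eef_pos"];print(p)
import pickle;pickle.dump((ims,p),open("m4.pkl","wb"))
x,y,z=p[0],p[1],p[2]-.0155
P=np.array([x,y,z])+box(-.05,.04,-.04,.07,0,.09)
q,f=fit(lambda l,n,r,v:crank(l,n,r,(v[0],y,v[1],v[2])),ims,P,[[x,np.radians(109),z]],[.004,.05,.004],("side",));print(q,np.degrees(q[1]),f)
E
```

```text
t 28.0 tcp [ 419.6 -161.4  113.6] phi -71.0 j [ -21.   12.  -16.   62.    0. -130.] F [ 1.3 -0.  -3.6] w 24.6
[[[18.2, -35.2, -0.7, 0.11, 0.07, 3.18, 0.0], [16.2, -36.1, -0.6, 0.11, 0.07, 3.18, 0.0], [14.2, -37.0, -0.5, 0.11, 0.07, 3.18, 0.0], [12.1, -37.7, -0.5, 0.11, 0.07, 3.18, 0.0], [10.0, -38.3, -0.4, 0.11, 0.07, 3.18, 0.0]]]
[ 0.4171 -0.1604  0.11  ]
[0.4206 1.8238 0.0958] 104.49488145946238 2.8987720486020976
```

>>> jog_arm(deltas=[[[18, -35, 0, 0, 0, 3.2, 0], [16, -36, 0, 0, 0, 3.2, 0], [14, -37, 0, 0, 0, 3.2, 0], [12, -37, 0, 0, 0, 3.2, 0], [7, -25, 0, 0, 0, 3.2, 0]]])

```text
clock: 28.6
eef_pos: [0.5887, -0.1844, 0.0896]
tool_rot: [0.721, -0.693, -0.021, 0.01]
ft_force: [-0.3, 0.1, -4.6]
grip_width: 0.0249
```

>>> jog_arm(deltas=[[[0, 0, 0, 0, 0, 0, 0], [0, 0, 0, 0, 0, 0, 0]]])

```text
clock: 28.8
eef_pos: [0.5912, -0.1845, 0.0854]
tool_rot: [0.721, -0.692, -0.022, 0.01]
ft_force: [-5.8, 2.0, 22.3]
grip_width: 0.0249
```

```bash
python3 plan.py 615.5,-190,100,273.1,0,40
```

```text
t 28.8 tcp [ 591.2 -184.5   85.4] phi -87.7 j [ -17.   34.   12.   71.    0. -110.] F [-5.8  2.  22.3] w 24.9
[[[6.2, -23.3, -15.8, 2.63, 1.03, -0.78, 0.0]]]
```

>>> jog_arm(deltas=[[[0, 0, -20, 0, 0, 0, 0], [0, 0, -5, 1.5, 0.6, 0, 0], [0, 0, 0, 1, 0.4, 0, 0], [0, 0, 0, 0, 0, 0, 0]]])

```text
clock: 29.2
eef_pos: [0.5846, -0.1829, 0.1022]
tool_rot: [0.722, -0.692, -0.008, 0.005]
ft_force: [-0.3, -0.5, -4.5]
grip_width: 0.0248
```

```bash
python3 plan.py 615.5,-190,105,273.1,0,40
```

```text
t 29.2 tcp [ 584.6 -182.9  102.2] phi -87.6 j [ -17.   31.   10.   70.   -0. -110.] F [-0.3 -0.5 -4.5] w 24.8
[[[8.4, -30.5, -3.4, 1.03, 0.32, -0.68, 0.0]]]
```

>>> jog_arm(deltas=[[[4, -15, -5, 1, 0.3, -0.4, 0], [4, -13, -3, 0.3, 0, -0.3, 0], [0, 0, 0, 0, 0, 0, 0], [0, 0, 0, 0, 0, 0, 0]]])

```text
clock: 29.6
eef_pos: [0.6111, -0.1892, 0.1054]
tool_rot: [0.727, -0.687, -0.002, -0.0]
ft_force: [0.2, -0.3, -4.1]
grip_width: 0.0247
```

```bash
python3 plan.py 615.5,-190,100,273.1,0,40
```

```text
t 29.6 tcp [ 611.1 -189.2  105.4] phi -86.8 j [ -17.   33.   14.   71.    0. -110.] F [ 0.2 -0.3 -4.1] w 24.7
[[[1.1, -4.3, 5.4, 0.17, 0.18, 0.11, 0.0]]]
```

>>> jog_arm(deltas=[[[1.1, -4.3, 8, 0.2, 0.2, 0.1, 0], [0, 0, 0, 0, 0, 0, 0], [0, 0, 0, 0, 0, 0, 0]]])

```text
clock: 29.9
eef_pos: [0.6147, -0.1897, 0.0952]
tool_rot: [0.726, -0.688, -0.001, 0.001]
ft_force: [0.2, 0.3, -3.4]
grip_width: 0.0246
```

```bash
python3 plan.py 615.5,-190,90,273.1,0,40
```

```text
t 29.9 tcp [ 614.7 -189.7   95.2] phi -86.9 j [ -17.   34.   14.   70.   -0. -110.] F [ 0.2  0.3 -3.4] w 24.6
[[[0.3, -0.8, 5.2, 0.11, 0.02, 0.0, 0.0]]]
```

>>> jog_arm(deltas=[[[0.3, -0.8, 5, 0.1, 0, 0, 0], [0, 0, 0, 0, 0, 0, 0]]])

```text
clock: 30.1
eef_pos: [0.6149, -0.1898, 0.0893]
tool_rot: [0.726, -0.688, -0.001, 0.0]
ft_force: [-0.9, 1.4, -4.4]
grip_width: 0.0249
```

>>> jog_arm(deltas=[[[0, 0, 4, 0, 0, 0, 0], [0, 0, 0, 0, 0, 0, 0]]])

```text
clock: 30.3
eef_pos: [0.6147, -0.1898, 0.0851]
tool_rot: [0.726, -0.688, -0.001, 0.0]
ft_force: [-0.1, -0.0, -4.0]
grip_width: 0.025
```

>>> jog_arm(deltas=[[[0, 0, 3, 0, 0, 0, 0], [0, 0, 0, 0, 0, 0, 0]]])

```text
clock: 30.5
eef_pos: [0.6148, -0.1898, 0.0819]
tool_rot: [0.726, -0.688, -0.001, 0.0]
ft_force: [-0.5, -0.5, -4.8]
grip_width: 0.0247
```

```bash
python3 plan.py 615.5,-190,80,273.1,0,40
```

```text
t 30.5 tcp [ 614.8 -189.8   81.9] phi -86.9 j [ -17.   34.   12.   68.    0. -110.] F [-0.5 -0.5 -4.8] w 24.7
[[[0.2, -0.7, 1.9, 0.06, 0.05, 0.0, 0.0]]]
```

>>> jog_arm(deltas=[[[0.2, -0.6, 3, 0, 0, 0, 0], [0, 0, 0, 0, 0, 0, 0]]])

```text
clock: 30.7
eef_pos: [0.6155, -0.19, 0.0789]
tool_rot: [0.726, -0.688, -0.0, 0.0]
ft_force: [0.7, 0.6, -4.3]
grip_width: 0.0246
```

>>> jog_arm(deltas=[[[0, 0, 3, 0, 0, 0, 0], [0, 0, 0, 0, 0, 0, 0]]])

```text
clock: 30.9
eef_pos: [0.6157, -0.1899, 0.0758]
tool_rot: [0.726, -0.688, -0.0, -0.0]
ft_force: [-0.0, 0.4, -4.9]
grip_width: 0.0248
```

>>> jog_arm(deltas=[[[0, 0, 2, 0, 0, 0, 0], [0, 0, 0, 0, 0, 0, 0]]])

```text
clock: 31.1
eef_pos: [0.6157, -0.1898, 0.0736]
tool_rot: [0.726, -0.688, -0.0, -0.0]
ft_force: [-0.6, 0.6, -5.2]
grip_width: 0.025
```

>>> jog_arm(deltas=[[[0, 0, 4, 0, 0, 0, 0], [0, 0, 0, 0, 0, 0, 0]]])

```text
clock: 31.3
eef_pos: [0.6155, -0.1898, 0.0693]
tool_rot: [0.726, -0.688, -0.001, -0.0]
ft_force: [0.1, 0.4, -4.6]
grip_width: 0.0246
```

>>> jog_arm(deltas=[[[0, 0, 4, 0, 0, 0, 0], [0, 0, 0, 0, 0, 0, 0]]])

```text
clock: 31.5
eef_pos: [0.6153, -0.1898, 0.0649]
tool_rot: [0.726, -0.688, -0.001, 0.0]
ft_force: [0.0, 0.2, -4.6]
grip_width: 0.0243
```

>>> jog_arm(deltas=[[[0, 0, 4, 0, 0, 0, 0], [0, 0, 0, 0, 0, 0, 0]]])

```text
clock: 31.7
eef_pos: [0.6153, -0.1898, 0.0605]
tool_rot: [0.726, -0.688, -0.001, -0.0]
ft_force: [0.2, -0.9, -4.5]
grip_width: 0.0248
```

>>> jog_arm(deltas=[[[0, 0, 3, 0, 0, 0, 0], [0, 0, 0, 0, 0, 0, 0]]])

```text
clock: 31.9
eef_pos: [0.6159, -0.1899, 0.0606]
tool_rot: [0.726, -0.688, 0.0, -0.001]
ft_force: [-0.1, 0.3, -5.7]
grip_width: 0.0248
```

>>> jog_arm(deltas=[[[0, 0, 0, 0, 0, 0, 48], [0, 0, 0, 0, 0, 0, 48], [0, 0, -15, 0, 0, 0, 48], [0, 0, -30, 0, 0, 0, 48], [0, 0, -45, 0, 0, 0, 48]]])

```text
clock: 32.4
eef_pos: [0.6137, -0.1896, 0.1477]
tool_rot: [0.726, -0.688, -0.003, 0.001]
ft_force: [0.4, -0.3, 0.6]
grip_width: 0.0478
```

>>> jog_arm(deltas=[[[0, 0, -10, 0, 0, 0, 48], [0, 0, 0, 0, 0, 0, 48]]])

```text
clock: 32.6
eef_pos: [0.6189, -0.1913, 0.1668]
tool_rot: [0.726, -0.688, 0.005, -0.002]
ft_force: [0.5, -0.3, -0.1]
grip_width: 0.048
```

```bash
python3 plan.py 612,-122,150,273,48,20; python3 - <<'E'
from fits import *
ims={n:camera(n) for n in M}
import pickle;pickle.dump(ims,open("m5.pkl","wb"))
p,f=fit_carrier(ims,.573,.024,.03,True,[-.5,-.4]);print("A",p,f)
p,f=fit_carrier(ims,.569,.112,.03,True,[.9,1.1]);print("B",p,f)
t=[]
for n,(x,y) in(("top",(200,120)),("side",(230,170))):
    im=cv2.resize(ims[n][y:y+130,x:x+130],(390,390),interpolation=2)
    for q in([.068,0,.088],[.015,.013,.058],[-.015,-.013,.058]):
        u=(proj(n,T(np.array([q]),.6157,-.1899,.045,np.radians(93.1)))[0]-[x,y]+.5)*3;cv2.circle(im,tuple(int(v) for v in u),2,(255,0,0),-1)
    t.append(im)
cv2.imwrite("pics/c12.png",np.hstack(t)[...,::-1])
E
```

```text
t 32.6 tcp [ 618.9 -191.3  166.8] phi -86.9 j [ -17.   31.   21.   79.    0. -110.] F [ 0.5 -0.3 -0.1] w 48.0
[[[-17.4, 0.8, 4.1, -0.14, -0.05, 0.02, 48.0], [-17.4, 0.8, 4.2, -0.14, -0.05, 0.02, 48.0], [-17.4, 0.8, 4.2, -0.14, -0.05, 0.02, 48.0], [-17.4, 0.8, 4.2, -0.14, -0.05, 0.02, 48.0]]]
A [ 0.5748  0.0241 -0.4615  0.0287] 4.248640611280274
B [0.5702 0.1117 0.9637 0.03  ] 2.5743441674324394
```

View pics/c12.png

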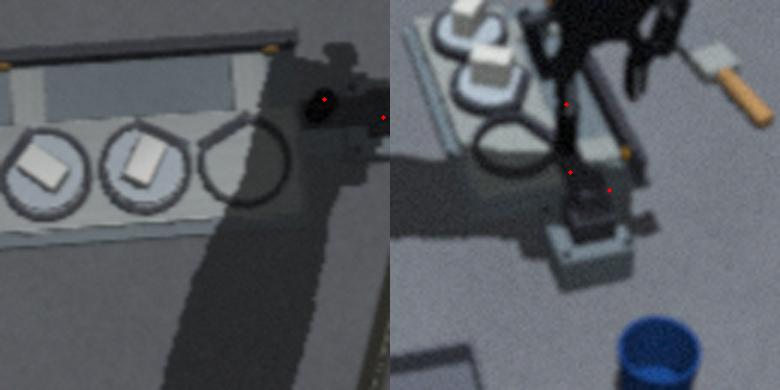

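>>> jog_arm(deltas=[[[-17.4, 0.8, 4, -0.1, 0, 0, 48], [-17.4, 0.8, 4, -0.1, 0, 0, 48], [-17.4, 0.8, 4, -0.1, 0, 0, 48], [-17, 0.8, 4, -0.1, 0, 0, 48], [0, 0, 0, 0, 0, 0, 48]]])

```text
clock: 33.2
eef_pos: [0.6067, -0.1142, 0.1409]
tool_rot: [0.726, -0.687, -0.004, 0.003]
ft_force: [0.2, 0.8, -0.8]
grip_width: 0.0481
```

>>> jog_arm(deltas=[[[0, 0, 0, 0, 0, 0, 48]]])

```text
clock: 33.3
eef_pos: [0.6064, -0.1129, 0.1404]
tool_rot: [0.727, -0.687, -0.005, 0.004]
ft_force: [0.7, -0.0, 0.3]
grip_width: 0.0477
```

```bash
python3 plan.py 612,-122,110,273,48,20
```

```text
t 33.3 tcp [ 606.4 -112.9  140.4] phi -86.7 j [ -11.   30.   14.   75.   -0. -104.] F [ 0.7 -0.   0.3] w 47.7
[[[4.7, -2.7, 15.2, 0.34, 0.04, 0.14, 48.0], [4.7, -2.6, 15.2, 0.34, 0.04, 0.14, 48.0]]]
```

>>> jog_arm(deltas=[[[9, -5.4, 10, 0.6, 0, 0.2, 48], [0, 0, 15, 0, 0, 0, 48], [0, 0, 0, 0, 0, 0, 48], [0, 0, 0, 0, 0, 0, 48]]])

```text
clock: 33.7
eef_pos: [0.614, -0.1246, 0.114]
tool_rot: [0.725, -0.689, 0.001, -0.0]
ft_force: [-0.2, -0.1, -0.3]
grip_width: 0.0478
```

```bash
python3 plan.py 612,-122,85,273,48,50
```

```text
t 33.7 tcp [ 614.  -124.6  114. ] phi -87.0 j [ -11.   31.   12.   71.   -0. -104.] F [-0.2 -0.1 -0.3] w 47.8
[[[-2.7, 2.0, 29.0, -0.12, -0.05, -0.04, 48.0]]]
```

>>> jog_arm(deltas=[[[-2.5, 2, 13, 0, 0, 0, 48], [0, 0, 13, 0, 0, 0, 48], [0, 0, 0, 0, 0, 0, 48], [0, 0, 0, 0, 0, 0, 48]]])

```text
clock: 34.1
eef_pos: [0.6136, -0.1251, 0.0887]
tool_rot: [0.724, -0.69, 0.003, -0.001]
ft_force: [-0.4, -0.2, -0.2]
grip_width: 0.048
```

```bash
python3 plan.py 612,-122,70,273,48,50
```

```text
t 34.1 tcp [ 613.6 -125.1   88.7] phi -87.2 j [ -11.   32.    9.   67.   -0. -104.] F [-0.4 -0.2 -0.2] w 48.0
[[[-3.2, 1.5, 18.6, -0.33, -0.13, -0.23, 48.0]]]
```

>>> jog_arm(deltas=[[[-3.2, 1.5, 8, -0.3, -0.1, -0.2, 48], [-0.5, 0, 8, 0, 0, 0, 48], [0, 0, 0, 0, 0, 0, 48], [0, 0, 0, 0, 0, 0, 48]]])

```text
clock: 34.5
eef_pos: [0.6128, -0.1215, 0.0725]
tool_rot: [0.725, -0.688, 0.001, -0.0]
ft_force: [-0.7, 0.6, -0.5]
grip_width: 0.0479
```

>>> jog_arm(deltas=[[[0, 0, 0, 0, 0, 0, 0], [0, 0, 0, 0, 0, 0, 0], [0, 0, 0, 0, 0, 0, 0], [0, 0, 0, 0, 0, 0, 0]]])

```text
clock: 34.9
eef_pos: [0.6129, -0.1214, 0.073]
tool_rot: [0.725, -0.688, 0.001, -0.0]
ft_force: [-0.8, 0.4, -2.2]
grip_width: 0.0205
```

```bash
cat > wind.py <<'E'
import sys
from plan import *
# args: step deg, rows, [centre]
C=np.array([615.5,-189.9]);RR=68.;Z=float(sys.argv[3]) if len(sys.argv)>3 else 72;st=float(sys.argv[1]);n=int(sys.argv[2])
o,p,r=pose();d=p[:2]-C;a=np.degrees(np.arctan2(d[1],d[0]));x=r.as_matrix()[:,0]
print("t",round(float(o["clock"]),1),"tcp",p.round(1),"phi",np.degrees(np.arctan2(x[1],x[0])).round(1),"ang",a.round(1),"rad",np.hypot(*d).round(1),"F",o["ft_force"].round(1),"w",round(float(o["grip_width"])*1e3,1))
g=down(273.1);rows=[]
for i in range(n):
    b=np.radians(a-st*(i+1));q=np.r_[C+RR*np.array([np.cos(b),np.sin(b)]),Z]
    rv=(r.inv()*g).as_rotvec(degrees=True);m=np.linalg.norm(rv)
    rows.append([*[round(float(v),1) for v in r.inv().apply(q-p)],*[round(float(v),1) for v in rv],0])
    p=q;r=g
for i in range(0,n,5):print(json.dumps([rows[i:i+5]]))
E
python3 wind.py 10 5
```

```text
t 34.9 tcp [ 612.9 -121.4   73. ] phi -87.0 ang 92.2 rad 68.5 F [-0.8  0.4 -2.2] w 20.5
[[[1.7, -11.8, 1.0, -0.1, -0.1, -0.1, 0], [3.2, -11.4, 0.0, 0.0, 0.0, 0.0, 0], [5.2, -10.7, 0.0, 0.0, 0.0, 0.0, 0], [7.0, -9.6, 0.0, 0.0, 0.0, 0.0, 0], [8.5, -8.2, 0.0, 0.0, 0.0, 0.0, 0]]]
```

>>> jog_arm(deltas=[[[1.7, -11.8, 0, 0, 0, 0, 0], [3.2, -11.4, 0, 0, 0, 0, 0], [5.2, -10.7, 0, 0, 0, 0, 0], [7, -9.6, 0, 0, 0, 0, 0], [8.5, -8.2, 0, 0, 0, 0, 0]]])

```text
clock: 35.4
eef_pos: [0.6601, -0.1385, 0.073]
tool_rot: [0.727, -0.687, -0.007, 0.0]
ft_force: [-2.9, 4.0, 2.2]
grip_width: 0.0205
```

```bash
python3 wind.py 12 10
```

```text
t 35.4 tcp [ 660.1 -138.5   73. ] phi -86.8 ang 49.1 rad 68.1 F [-2.9  4.   2.2] w 20.5
[[[11.0, -9.1, 0.8, 0.6, 0.6, 0.1, 0], [12.6, -6.7, 0.0, 0.0, 0.0, 0.0, 0], [13.7, -3.9, 0.0, 0.0, 0.0, 0.0, 0], [14.2, -1.0, 0.0, 0.0, 0.0, 0.0, 0], [14.1, 2.0, 0.0, 0.0, 0.0, 0.0, 0]]]
[[[13.4, 4.9, 0.0, 0.0, 0.0, 0.0, 0], [12.0, 7.5, 0.0, 0.0, 0.0, 0.0, 0], [10.2, 9.9, 0.0, 0.0, 0.0, 0.0, 0], [7.9, 11.8, 0.0, 0.0, 0.0, 0.0, 0], [5.3, 13.2, 0.0, 0.0, 0.0, 0.0, 0]]]
```

>>> jog_arm(deltas=[[[11, -9.1, 0.5, 0.6, 0.6, 0, 0], [12.6, -6.7, 0, 0, 0, 0, 0], [13.7, -3.9, 0, 0, 0, 0, 0], [14.2, -1, 0, 0, 0, 0, 0], [14.1, 2, 0, 0, 0, 0, 0]]])

```text
clock: 35.9
eef_pos: [0.6814, -0.1961, 0.0729]
tool_rot: [0.729, -0.684, -0.006, -0.003]
ft_force: [0.7, 5.3, 0.3]
grip_width: 0.0206
```

>>> jog_arm(deltas=[[[13.4, 4.9, 0, 0, 0, 0, 0], [12, 7.5, 0, 0, 0, 0, 0], [10.2, 9.9, 0, 0, 0, 0, 0], [7.9, 11.8, 0, 0, 0, 0, 0], [5.3, 13.2, 0, 0, 0, 0, 0]]])

```text
clock: 36.4
eef_pos: [0.6412, -0.2506, 0.0729]
tool_rot: [0.73, -0.683, -0.002, -0.008]
ft_force: [3.6, 4.6, -0.3]
grip_width: 0.0205
```

```bash
python3 wind.py 13 15
```

```text
t 36.4 tcp [ 641.2 -250.6   72.9] phi -86.2 ang -67.0 rad 65.9 F [ 3.6  4.6 -0.3] w 20.5
[[[5.3, 14.4, 0.7, -0.5, 0.8, 0.7, 0], [0.1, 15.4, 0.0, 0.0, 0.0, 0.0, 0], [-3.4, 15.0, 0.0, 0.0, 0.0, 0.0, 0], [-6.7, 13.9, 0.0, 0.0, 0.0, 0.0, 0], [-9.6, 12.0, 0.0, 0.0, 0.0, 0.0, 0]]]
[[[-12.1, 9.6, 0.0, 0.0, 0.0, 0.0, 0], [-13.9, 6.6, 0.0, 0.0, 0.0, 0.0, 0], [-15.0, 3.3, 0.0, 0.0, 0.0, 0.0, 0], [-15.4, -0.2, 0.0, 0.0, 0.0, 0.0, 0], [-15.0, -3.6, 0.0, 0.0, 0.0, 0.0, 0]]]
[[[-13.8, -6.9, 0.0, 0.0, 0.0, 0.0, 0], [-11.9, -9.8, 0.0, 0.0, 0.0, 0.0, 0], [-9.3, -12.2, 0.0, 0.0, 0.0, 0.0, 0], [-6.4, -14.0, 0.0, 0.0, 0.0, 0.0, 0], [-3.0, -15.1, 0.0, 0.0, 0.0, 0.0, 0]]]
```

>>> jog_arm(deltas=[[[5.3, 14.4, 0.5, -0.5, 0.8, 0.7, 0], [0.1, 15.4, 0, 0, 0, 0, 0], [-3.4, 15, 0, 0, 0, 0, 0], [-6.7, 13.9, 0, 0, 0, 0, 0], [-9.6, 12, 0, 0, 0, 0, 0]]])

```text
clock: 36.9
eef_pos: [0.5709, -0.2417, 0.0727]
tool_rot: [0.725, -0.689, 0.003, -0.006]
ft_force: [6.7, 1.9, -3.6]
grip_width: 0.0206
```

>>> jog_arm(deltas=[[[-12.1, 9.6, 0, 0, 0, 0, 0], [-13.9, 6.6, 0, 0, 0, 0, 0], [-15, 3.3, 0, 0, 0, 0, 0], [-15.4, -0.2, 0, 0, 0, 0, 0], [-15, -3.6, 0, 0, 0, 0, 0]]])

```text
clock: 37.4
eef_pos: [0.5459, -0.1817, 0.0727]
tool_rot: [0.721, -0.693, 0.01, 0.002]
ft_force: [-3.3, -4.6, 2.3]
grip_width: 0.0204
```

```bash
python3 wind.py 13 10
```

```text
t 37.4 tcp [ 545.9 -181.7   72.7] phi -87.7 ang 173.3 rad 70.1 F [-3.3 -4.6  2.3] w 20.4
[[[-14.5, -6.1, 0.5, -0.6, -1.0, -0.8, 0], [-13.4, -7.5, 0.0, 0.0, 0.0, 0.0, 0], [-11.4, -10.4, 0.0, 0.0, 0.0, 0.0, 0], [-8.8, -12.7, 0.0, 0.0, 0.0, 0.0, 0], [-5.7, -14.3, 0.0, 0.0, 0.0, 0.0, 0]]]
[[[-2.3, -15.2, 0.0, 0.0, 0.0, 0.0, 0], [1.2, -15.4, 0.0, 0.0, 0.0, 0.0, 0], [4.6, -14.7, 0.0, 0.0, 0.0, 0.0, 0], [7.8, -13.3, 0.0, 0.0, 0.0, 0.0, 0], [10.6, -11.2, 0.0, 0.0, 0.0, 0.0, 0]]]
```

>>> jog_arm(deltas=[[[-14.5, -6.1, 0.5, -0.6, -1, -0.8, 0], [-13.4, -7.5, 0, 0, 0, 0, 0], [-11.4, -10.4, 0, 0, 0, 0, 0], [-8.8, -12.7, 0, 0, 0, 0, 0], [-5.7, -14.3, 0, 0, 0, 0, 0]]])

```text
clock: 37.9
eef_pos: [0.5855, -0.1261, 0.0728]
tool_rot: [0.724, -0.69, -0.003, 0.009]
ft_force: [-4.4, -3.1, 4.6]
grip_width: 0.0207
```

>>> jog_arm(deltas=[[[-2.3, -15.2, 0, 0, 0, 0, 0], [1.2, -15.4, 0, 0, 0, 0, 0], [4.6, -14.7, 0, 0, 0, 0, 0], [7.8, -13.3, 0, 0, 0, 0, 0], [10.6, -11.2, 0, 0, 0, 0, 0]]])

```text
clock: 38.4
eef_pos: [0.6519, -0.1318, 0.0726]
tool_rot: [0.727, -0.687, -0.015, 0.01]
ft_force: [-4.3, 5.5, 5.4]
grip_width: 0.0206
```

```bash
python3 wind.py 13 10
```

```text
t 38.4 tcp [ 651.9 -131.8   72.6] phi -86.8 ang 57.9 rad 68.6 F [-4.3  5.5  5.4] w 20.6
[[[10.7, -11.2, 0.1, 2.0, 0.4, 0.2, 0], [12.6, -8.9, 0.0, 0.0, 0.0, 0.0, 0], [14.2, -5.9, 0.0, 0.0, 0.0, 0.0, 0], [15.2, -2.5, 0.0, 0.0, 0.0, 0.0, 0], [15.4, 1.0, 0.0, 0.0, 0.0, 0.0, 0]]]
[[[14.7, 4.4, 0.0, 0.0, 0.0, 0.0, 0], [13.4, 7.6, 0.0, 0.0, 0.0, 0.0, 0], [11.3, 10.4, 0.0, 0.0, 0.0, 0.0, 0], [8.7, 12.7, 0.0, 0.0, 0.0, 0.0, 0], [5.6, 14.3, 0.0, 0.0, 0.0, 0.0, 0]]]
```

>>> jog_arm(deltas=[[[10.7, -11.2, 0, 1, 0.2, 0.1, 0], [12.6, -8.9, 0, 0.8, 0.2, 0, 0], [14.2, -5.9, 0, 0, 0, 0, 0], [15.2, -2.5, 0, 0, 0, 0, 0], [15.4, 1, 0, 0, 0, 0, 0]]])

```text
clock: 38.9
eef_pos: [0.6818, -0.1846, 0.0725]
tool_rot: [0.73, -0.683, -0.012, -0.002]
ft_force: [1.0, 5.5, 1.8]
grip_width: 0.0212
```

>>> jog_arm(deltas=[[[14.7, 4.4, 0, 0, 0, 0, 0], [13.4, 7.6, 0, 0, 0, 0, 0], [11.3, 10.4, 0, 0, 0, 0, 0], [8.7, 12.7, 0, 0, 0, 0, 0], [5.6, 14.3, 0, 0, 0, 0, 0]]])

```text
clock: 39.4
eef_pos: [0.6576, -0.239, 0.0744]
tool_rot: [0.733, -0.68, 0.002, -0.016]
ft_force: [9.8, -3.2, -3.8]
grip_width: 0.0206
```

```bash
python3 wind.py 13 10
```

```text
t 39.4 tcp [ 657.6 -239.    74.4] phi -85.7 ang -49.4 rad 64.7 F [ 9.8 -3.2 -3.8] w 20.6
[[[10.4, 11.4, 1.9, -1.5, 1.1, 1.2, 0], [4.8, 14.6, 0.0, 0.0, 0.0, 0.0, 0], [1.4, 15.3, 0.0, 0.0, 0.0, 0.0, 0], [-2.1, 15.2, 0.0, 0.0, 0.0, 0.0, 0], [-5.5, 14.4, 0.0, 0.0, 0.0, 0.0, 0]]]
[[[-8.6, 12.8, 0.0, 0.0, 0.0, 0.0, 0], [-11.3, 10.5, 0.0, 0.0, 0.0, 0.0, 0], [-13.3, 7.7, 0.0, 0.0, 0.0, 0.0, 0], [-14.7, 4.5, 0.0, 0.0, 0.0, 0.0, 0], [-15.4, 1.1, 0.0, 0.0, 0.0, 0.0, 0]]]
```

>>> jog_arm(deltas=[[[8, 10, 1.5, -1.2, 1, 1, 0], [6, 14, 0.3, -0.3, 0, 0, 0], [1.4, 15.3, 0, 0, 0, 0, 0], [-2.1, 15.2, 0, 0, 0, 0, 0], [-5.5, 14.4, 0, 0, 0, 0, 0]]])

```text
clock: 39.9
eef_pos: [0.598, -0.254, 0.0738]
tool_rot: [0.727, -0.687, 0.008, -0.003]
ft_force: [3.7, -6.0, -2.0]
grip_width: 0.0202
```

```bash
python3 wind.py 13 10
```

```text
t 39.9 tcp [ 598.  -254.    73.8] phi -86.8 ang -105.2 rad 66.5 F [ 3.7 -6.  -2. ] w 20.2
[[[-5.1, 14.5, 1.5, -0.9, -0.4, 0.1, 0], [-9.4, 12.2, 0.0, 0.0, 0.0, 0.0, 0], [-11.9, 9.7, 0.0, 0.0, 0.0, 0.0, 0], [-13.8, 6.8, 0.0, 0.0, 0.0, 0.0, 0], [-15.0, 3.5, 0.0, 0.0, 0.0, 0.0, 0]]]
[[[-15.4, 0.0, 0.0, 0.0, 0.0, 0.0, 0], [-15.0, -3.4, 0.0, 0.0, 0.0, 0.0, 0], [-13.9, -6.7, 0.0, 0.0, 0.0, 0.0, 0], [-12.0, -9.7, 0.0, 0.0, 0.0, 0.0, 0], [-9.5, -12.1, 0.0, 0.0, 0.0, 0.0, 0]]]
```

>>> jog_arm(deltas=[[[-5.1, 14.5, 1, -0.9, -0.4, 0.1, 0], [-9.4, 12.2, 0, 0, 0, 0, 0], [-11.9, 9.7, 0, 0, 0, 0, 0], [-13.8, 6.8, 0, 0, 0, 0, 0], [-15, 3.5, 0, 0, 0, 0, 0]]])

```text
clock: 40.4
eef_pos: [0.5479, -0.2058, 0.0732]
tool_rot: [0.724, -0.69, 0.004, 0.005]
ft_force: [0.4, -2.7, 1.3]
grip_width: 0.0204
```

>>> jog_arm(deltas=[[[-15.4, 0, 0, 0, 0, 0, 0], [-15, -3.4, 0, 0, 0, 0, 0], [-13.9, -6.7, 0, 0, 0, 0, 0], [-12, -9.7, 0, 0, 0, 0, 0]]])

```text
clock: 40.8
eef_pos: [0.5588, -0.1478, 0.0729]
tool_rot: [0.722, -0.692, 0.001, 0.012]
ft_force: [-3.5, -3.9, 4.0]
grip_width: 0.0207
```

```bash
python3 wind.py 8 7
```

```text
t 40.8 tcp [ 558.8 -147.8   72.9] phi -87.5 ang 143.4 rad 70.7 F [-3.5 -3.9  4. ] w 20.7
[[[-5.3, -8.6, 0.7, 0.9, -1.0, -0.6, 0], [-5.9, -7.4, 0.0, 0.0, 0.0, 0.0, 0], [-4.8, -8.2, 0.0, 0.0, 0.0, 0.0, 0], [-3.6, -8.8, 0.0, 0.0, 0.0, 0.0, 0], [-2.3, -9.2, 0.0, 0.0, 0.0, 0.0, 0]]]
[[[-1.0, -9.4, 0.0, 0.0, 0.0, 0.0, 0], [0.3, -9.5, 0.0, 0.0, 0.0, 0.0, 0]]]
```

>>> jog_arm(deltas=[[[-5.3, -8.6, 0.5, 0.9, -1, -0.6, 0], [-5.9, -7.4, 0, 0, 0, 0, 0], [-4.8, -8.2, 0, 0, 0, 0, 0], [-3.6, -8.8, 0, 0, 0, 0, 0], [0, 0, 0, 0, 0, 0, 0]]])

```text
clock: 41.3
eef_pos: [0.5904, -0.1238, 0.0724]
tool_rot: [0.727, -0.687, -0.0, 0.004]
ft_force: [0.7, -2.5, 1.7]
grip_width: 0.0204
```

```bash
python3 wind.py 5 5
```

```text
t 41.3 tcp [ 590.4 -123.8   72.4] phi -86.7 ang 110.8 rad 70.7 F [ 0.7 -2.5  1.7] w 20.4
[[[1.1, -6.5, 0.4, 0.4, -0.3, 0.2, 0], [-1.0, -5.8, 0.0, 0.0, 0.0, 0.0, 0], [-0.5, -5.9, 0.0, 0.0, 0.0, 0.0, 0], [-0.0, -5.9, 0.0, 0.0, 0.0, 0.0, 0], [0.5, -5.9, 0.0, 0.0, 0.0, 0.0, 0]]]
```

>>> jog_arm(deltas=[[[1.1, -6.5, 0.3, 0.4, -0.3, 0.2, 0], [-1, -5.8, 0, 0, 0, 0, 0], [-0.5, -5.9, 0, 0, 0, 0, 0], [0, 0, 0, 0, 0, 0, 0]]])

```text
clock: 41.7
eef_pos: [0.607, -0.12, 0.0725]
tool_rot: [0.726, -0.688, -0.003, 0.0]
ft_force: [-0.3, -2.9, 3.7]
grip_width: 0.0204
```

>>> jog_arm(deltas=[[[0.5, -4, 0, 0, 0, 0, 0], [0, 0, 0, 0, 0, 0, 0]]])

```text
clock: 41.9
eef_pos: [0.6111, -0.1197, 0.0726]
tool_rot: [0.726, -0.688, -0.004, -0.0]
ft_force: [-0.6, -3.1, 2.2]
grip_width: 0.0207
```

>>> jog_arm(deltas=[[[0.7, -3, 0, 0, 0, 0, 0], [0, 0, 0, 0, 0, 0, 0]]])

```text
clock: 42.1
eef_pos: [0.6142, -0.1197, 0.0726]
tool_rot: [0.726, -0.688, -0.004, -0.0]
ft_force: [-1.2, -2.8, 3.1]
grip_width: 0.0207
```

```bash
python3 wind.py 3 3
```

```text
t 42.1 tcp [ 614.2 -119.7   72.6] phi -86.9 ang 91.1 rad 70.2 F [-1.2 -2.8  3.1] w 20.7
[[[2.4, -3.5, 0.6, 0.3, 0.4, 0.0, 0], [0.4, -3.5, 0.0, 0.0, 0.0, 0.0, 0], [0.6, -3.5, 0.0, 0.0, 0.0, 0.0, 0]]]
```

>>> jog_arm(deltas=[[[1.2, -3.5, 0.3, 0.2, 0.2, 0, 0], [0, 0, 0, 0, 0, 0, 0]]])

```text
clock: 42.3
eef_pos: [0.6179, -0.1198, 0.0726]
tool_rot: [0.726, -0.687, -0.002, -0.001]
ft_force: [-0.6, -2.2, 2.5]
grip_width: 0.0207
```

>>> jog_arm(deltas=[[[0.5, -3.5, 0, 0, 0, 0, 0], [0, 0, 0, 0, 0, 0, 0]]])

```text
clock: 42.5
eef_pos: [0.6206, -0.1201, 0.0725]
tool_rot: [0.726, -0.687, -0.003, -0.001]
ft_force: [-1.5, -0.2, 4.2]
grip_width: 0.0206
```

>>> jog_arm(deltas=[[[0.7, -3.5, 0, 0, 0, 0, 0], [0, 0, 0, 0, 0, 0, 0]]])

```text
clock: 42.7
eef_pos: [0.6209, -0.12, 0.0725]
tool_rot: [0.726, -0.688, -0.006, 0.001]
ft_force: [-2.2, -1.4, 4.5]
grip_width: 0.0203
```

```bash
python3 wind.py 3 3
```

```text
t 42.7 tcp [ 620.9 -120.    72.5] phi -86.9 ang 85.6 rad 70.1 F [-2.2 -1.4  4.5] w 20.3
[[[2.6, -3.2, 0.4, 0.6, 0.4, 0.0, 0], [0.7, -3.5, 0.0, 0.0, 0.0, 0.0, 0], [0.9, -3.4, 0.0, 0.0, 0.0, 0.0, 0]]]
```

>>> jog_arm(deltas=[[[1, -6, 0, 0.4, 0.2, 0, 0], [0.5, -3, 0, 0, 0, 0, 0]]])

```text
clock: 42.9
eef_pos: [0.6221, -0.12, 0.0723]
tool_rot: [0.726, -0.688, -0.009, 0.005]
ft_force: [-10.9, -1.2, 10.0]
grip_width: 0.0204
```

```bash
python3 wind.py 3 1;  python3 - <<'E'
from fits import *
ims={n:camera(n) for n in M}
d=np.array([np.cos(.055),np.sin(.055)])*.05
for nm,x,y,a in(("A",.573,.024,-.45),("B",.569,.112,.98)):
    for c in(("side",),("top",)):
        p,f=fit_carrier(ims,x+d[0],y+d[1],.03,True,[a-.05,a+.05],cams=c);print(nm,c,p,"slid",(p[:2]-[x,y])@d/.05,f)
t=[cv2.resize(ims[n][y:y+130,x:x+130],(390,390),interpolation=2) for n,(x,y) in(("top",(190,110)),("side",(230,150)))]
cv2.imwrite("pics/c13.png",np.hstack(t)[...,::-1])
E
```

```text
t 42.9 tcp [ 622.1 -120.    72.3] phi -86.9 ang 84.6 rad 70.2 F [-10.9  -1.2  10. ] w 20.4
[[[2.8, -3.2, 0.2, 1.1, 0.3, -0.0, 0]]]
A ('side',) [ 0.6157 -0.1414  0.6338  0.2068] slid 0.03354165048885357 3.6636689668915516
A ('top',) [ 0.6239  0.0263 -0.4546  0.0312] slid 0.050949131210704664 2.1906454997160503
B ('side',) [0.6204 0.1143 0.9803 0.0299] slid 0.05141067366631945 3.597832167983211
B ('top',) [0.6191 0.1145 0.9752 0.0302] slid 0.050154553738202566 1.76841418538209
```

View pics/c13.png

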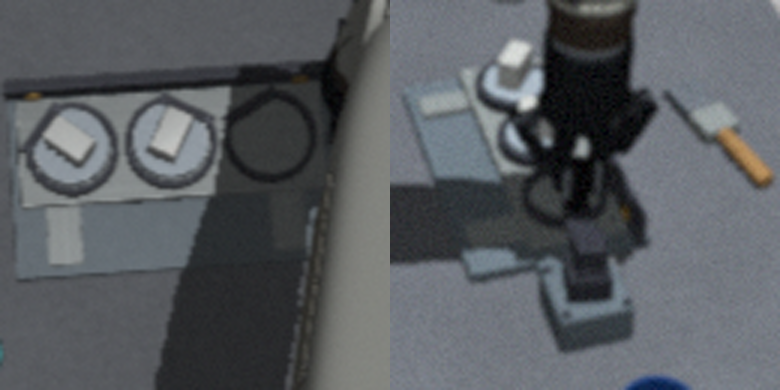

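>>> jog_arm(deltas=[[[0, 2, 0, 0, 0, 0, 0], [0, 0, 0, 0, 0, 0, 46], [0, 0, 0, 0, 0, 0, 46], [0, 0, 0, 0, 0, 0, 46]]])

```text
clock: 43.4
eef_pos: [0.6218, -0.1185, 0.0712]
tool_rot: [0.726, -0.687, -0.009, 0.003]
ft_force: [0.2, 0.3, 0.5]
grip_width: 0.046
```

>>> jog_arm(deltas=[[[0, 0, -10, 0, 0, 0, 46], [0, 0, -20, 0, 0, 0, 46], [0, 0, -30, 0, 0, 0, 46], [0, 0, -35, 0, 0, 0, 46], [0, 0, -20, 0, 0, 0, 46]]])

```text
clock: 43.9
eef_pos: [0.6218, -0.1176, 0.1856]
tool_rot: [0.727, -0.687, -0.015, 0.004]
ft_force: [0.3, -0.3, 0.5]
grip_width: 0.0461
```

```bash
python3 plan.py 430,0,200,273,46,40
```

```text
t 43.9 tcp [ 621.8 -117.6  185.6] phi -86.8 j [ -11.   31.   23.   84.    0. -104.] F [ 0.3 -0.3  0.5] w 46.1
[[[-21.4, 30.9, -1.2, 0.25, 0.15, 0.03, 46.0], [-21.4, 30.9, -1.4, 0.25, 0.15, 0.03, 46.0], [-21.3, 30.9, -1.6, 0.25, 0.15, 0.03, 46.0], [-21.3, 30.9, -1.8, 0.25, 0.15, 0.03, 46.0], [-21.3, 30.9, -2.0, 0.25, 0.15, 0.03, 46.0]]]
[[[-21.3, 30.9, -2.2, 0.25, 0.15, 0.03, 46.0]]]
```

>>> jog_arm(deltas=[[[-15, 31, -4, 0.2, 0.1, 0, 46], [-10, 31, -4, 0.2, 0.1, 0, 46], [0, 31, -4, 0.2, 0.1, 0, 46], [0, 31, -4, 0.2, 0.1, 0, 46], [0, 31, -4, 0.2, 0.1, 0, 46]]])

```text
clock: 44.4
eef_pos: [0.4694, -0.1003, 0.2133]
tool_rot: [0.728, -0.686, -0.0, -0.004]
ft_force: [-0.9, -1.2, 0.0]
grip_width: 0.0459
```

>>> jog_arm(deltas=[[[-20, 31, -4, 0.2, 0, 0, 46], [-20, 31, -4, 0, 0, 0, 46], [-20, 0, 0, 0, 0, 0, 46], [0, 0, 0, 0, 0, 0, 46], [0, 0, 0, 0, 0, 0, 46]]])

```text
clock: 44.9
eef_pos: [0.399, -0.0426, 0.2262]
tool_rot: [0.727, -0.687, 0.003, -0.008]
ft_force: [-0.2, -0.9, 0.4]
grip_width: 0.0459
```

```bash
python3 - <<'E'
from fits import *
print(get_obs()["eef_pos"],get_obs()["clock"])
ims={n:camera(n) for n in M}
for nm,x,y,a in(("A",.623,.0265,-.45),("B",.6195,.1145,.98)):
    p,f=fit_carrier(ims,x,y,.03,True,[a-.05,a+.05]);print(nm,p,f)
x,y=.6155,-.19;P=np.array([x,y,.045])+box(-.03,.03,-.03,.08,0,.08)
print(fit(lambda l,n,r,v:crank(l,n,r,(v[0],v[1],v[2],v[3])),ims,P,[[x,y,1.5,.045]],[.003,.003,.1,.004],("side",)))
t=[cv2.resize(ims["top"][100:270,70:450],(760,340),interpolation=2),cv2.resize(ims["side"][140:260,180:450],(760,240) ,interpolation=2)]
cv2.imwrite("pics/c14.png",np.vstack(t)[...,::-1])
E
```

```text
[ 0.399  -0.0426  0.2262] 44.9
A [ 0.6247  0.0265 -0.4489  0.0288] 4.805794975363545
B [0.6196 0.1143 0.9407 0.0296] 3.255361694988241
(array([ 0.6153, -0.187 ,  1.4829,  0.0426]), np.float64(2.140342238786854))
```

View pics/c14.png

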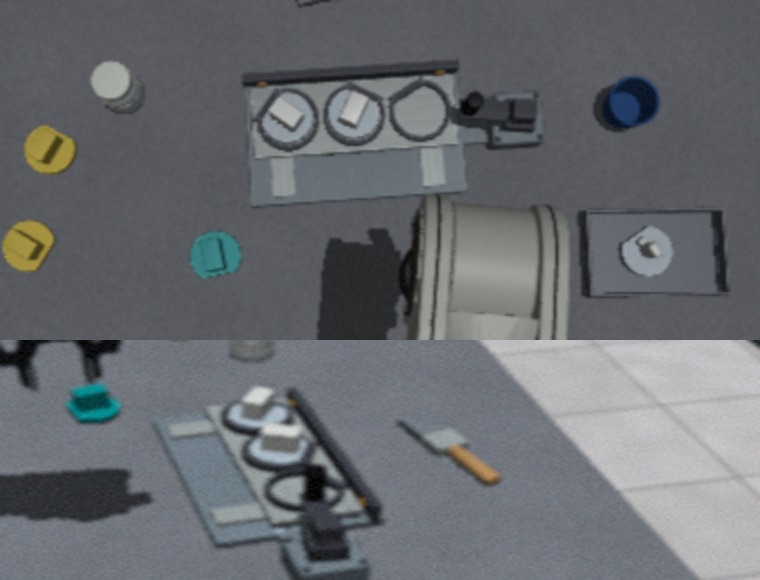

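All in place: both carriers are seated, the carriage is against the stop, the crank is down on the housing and the spent carrier is in the tray. Jar, cup and look-alikes are untouched.

```bash
python3 -c "
from workcell import *
print(job_done())"
```

```text
the job is handed in; nothing more can be done
None
```

The job is done and was handed in at about 45 s of the 210 s allowed. One spent carrier and two fresh ones were present. I put the spent one from socket 2 in the scrap tray and set the fresh ones into sockets 2 and 1. The crank is fitted on the shaft and wound two turns clockwise to the stop.

**Last checks**
- **Carriers:** both are seated, with their undersides measured at z of about 29–30 mm against 30 mm expected, and they travelled with the carriage. Neither touched the collar on the way down.
- **Carriage:** it slid 50–51 mm by the fits that held, and the crank stopped turning about 7° past two turns, which matches the crank's play.
- **Crank:** it bottomed on the housing when fitted. The last fit put its hub underside at about 43 mm, against 45 mm expected, so it is down within the fit's accuracy.
- **Bystanders:** jar, cup and look-alikes look unmoved in the last pictures. Socket 0 is left empty.

**What went wrong or disagreed**
- **Missed grasp:** the real fingertips sit about 20 mm above the reported TCP. My first grasp of a fresh carrier closed on nothing because of this. It stayed upright in place, and I corrected the depth.
- **Shaft brush:** the crank touched the shaft top at about 22 N during a fast approach, and I lifted it straight off.
- **Bad fit:** one side-camera fit of the carrier in socket 1 failed because the arm blocked the view. The top view and later pictures confirmed it.

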